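Load a module on edge in a card rack and crank its end wall shut

TASK

First take the flat metal module out of the small bench stand and stand it on edge in the middle slot of the card rack. Then fit the loose crank onto the rack's sloping square shaft and turn it clockwise, turn after turn, until the rack's moving end wall has gone all the way home and holds the module. Leave the crank sitting on the shaft, and leave the other things on the desk where they are.

Things in the scene. Friction and masses are not known exactly. Their poses are not given: they have to be found in the camera images.
- rack: Fixed aluminium card rack, base 130 x 250 x 12 mm. Origin on the desk; x to the back, y along the slots, z up. Four black ribs with tapered tops, 44 mm high, leave three slots 14 mm wide (18 at the mouth), 22 mm apart, middle one at x = 0, y = -34 to 58 mm. Fixed end wall: face at y = 60, 70 mm high. Grey gear head at the -y end, about 105 mm high, its top sloping 30 degrees to the robot side with the square shaft.
- slot_mid (a point): Point on the floor of the rack's middle slot (12 mm above the desk, x = y = 0 in the rack's frame), about midway between the end walls as they stand open at the start; axes as the rack's. Stand the module with its origin here (8 mm of room or less to each wall, so within 6 mm along y); closing, the moving wall pushes it 8 to 10 mm along +y to the fixed wall.
- stand: Fixed grey plastic bench stand, 70 x 120 mm, on the desk; origin in the middle of its underside. One slot along its y axis, 13 mm wide, floor 10 mm and rib tops 33 mm above the desk; the module stands in it at the start. Between stand and rack a tall white instrument with open circuit boards stands on the desk (from about x = 0.45 m to the back, y = -0.3 to 0): carry the module round its robot side, well lifted.
- module: Loose flat metal plug-in module, 10 mm thick (x) x 100 mm long (y) x 80 mm high (z), 0.16 kg. Origin in the middle of its lower edge, z up when it stands on edge. Both faces and both ends are alike. At the start it stands in the bench stand with its lower edge 10 mm above the desk.
- crank: Loose steel crank, 0.18 kg, at the start standing on its hub. Origin: middle of the hub's underside; z up the turning axis. Hub 32 x 32 x 36 mm with a square socket open below, 16 mm wide, 28 mm deep, sides along x and y, bevelled mouth. Above it a square boss 22 x 22 mm, z = 36 to 66 mm, to grip by. Arm along +x, 16 mm wide, z = 28 to 36. Fully seated, the origin is 28 mm below the shaft's tip.
- knob_mid (a point): Point on the axis of the crank's round black knob: 55 mm from the crank's origin along its x, z = 61 mm. Knob 20 mm thick, z = 39 to 77 mm, axis parallel to the crank's z. It spins freely on its pin, so a gripper holding it can go round the circle without turning.
- shaft_tip (a point): Middle of the free end of the square shaft (14 mm square, ending in a round tapered nose 6 mm long, 32 mm in all out of its collar). z points out along the shaft, which slopes 30 degrees from vertical towards the rack's -x side; x and y are parallel to the flats of the square and turn with the shaft.
- drive (a joint): Turning angle of the square shaft in rad; it grows when the shaft turns clockwise as seen looking onto its end. 0 = wall fully open, 18.85 (three turns) = wall home against its stop. It starts at 0 to 3.1 and stays where it is left; turning takes about 0.05 N m.
- jaw (a joint): Position in m of the moving end wall, facing the fixed wall from the -y side, top 62 mm above the desk; geared to the shaft, 6.67 mm a turn: 0 = open (inner face at y = -62 mm in the rack's frame), 0.020 = home (y = -42 mm, 102 mm from the fixed wall). It cannot be pushed by hand.
- flux_bottle: Bystander: small white bottle with a cone nozzle, 35 x 94 mm; origin at its foot.
- solder_spool: Bystander: small pale spool, 56 mm across, 32 mm high; origin at its underside.
- sticky_notes: Bystander: block of paper notes, 52 x 52 x 16 mm; origin at its underside.
- pill_box: Bystander: round white box, 64 mm across, 25 mm high; origin at its underside.
- bnc_tee: Bystander: small T-shaped metal connector, 35 x 33 x 12 mm; origin at its underside.
Things that resemble listed ones, but are neither listed nor needed, are in the scene too. What is shaped like the crank but pink is not meant.

How it is judged:
On the way, in this order (a step that is already met when the one before it is completed fails the run):
1. the module stands on edge in the rack's middle slot (x of module in the frame of slot_mid between -0.004 and 0.004 m and z of module in the frame of slot_mid between -0.004 and 0.004 m and angle between module's own z axis and vertical below 0.2 rad and angle between the y axis of module and the y axis of rack, either way round below 0.12 rad and y of module in the frame of slot_mid between -0.015 and 0.015 m), for 0.2 s.
2. the crank sits on the square shaft (x of crank in the frame of shaft_tip between -0.004 and 0.004 m and y of crank in the frame of shaft_tip between -0.004 and 0.004 m and z of crank in the frame of shaft_tip below -0.02 m and angle between the z axis of crank and the z axis of shaft_tip, either way round below 0.2 rad), for 0.2 s.
3. the moving wall is home, turned there with the crank on the shaft (all of step 2 and value of joint jaw above 0.019 m), for 0.1 s.
At the end, for the whole second after the job is handed in: the moving wall is within 1 mm of home (jaw above 0.019); the module stands in the middle slot (4 mm across, 4 mm in height, under 11 degrees from upright, in line; its origin 4 to 14 mm to +y of slot_mid) between the walls; the crank sits straight and 20 mm or more deep on the shaft; both at rest (all of step 3 and x of module in the frame of slot_mid between -0.004 and 0.004 m and z of module in the frame of slot_mid between -0.004 and 0.004 m and angle between module's own z axis and vertical below 0.2 rad and angle between the y axis of module and the y axis of rack, either way round below 0.12 rad and y of module in the frame of slot_mid between 0.004 and 0.014 m and linear speed of each of module, crank below 0.02 m/s); the robot touches nothing.
It fails at once if a bystander is moved more than 3 cm (distance of any of flux_bottle, solder_spool, sticky_notes, pill_box, bnc_tee from where it was at the start of the episode above 0.03 m).
It fails at once if the module falls over or is dropped flat (angle between module's own z axis and vertical above 1 rad).
It also fails if it takes over 72 s, if anything falls off the work surface, if the arm or the gripper's body presses on something with over 40 N, if the wrist force passes 120 N, or if a joint passes its speed limit or range.

ROBOT

A 7-joint arm with a two-finger parallel gripper is mounted at the origin on a cart in front of the work surface, level with it; the furniture and walls round the work are solid. World frame = base frame: x ahead of the robot, y to its left, z up, the work surface at z = 0. Lengths are in m, angles in rad, forces in N, time in s.
With the tool pointing down it reaches from about 0.425 to 0.925 m from the base axis. Payload 6.8 kg.
Tool frame: the origin (TCP) lies at the very end of the fingers, on their centre line; the grasp point (between the pads) lies 19 mm behind it; z points along the fingers, y is the line along which they close (so a half turn about z gives the same grasp; the last joint's range is limited). The gripper opens to 88 mm and grips with 3 to 60 N. Pads are 20 mm wide; open, the fingers measure 115 mm over their backs; the gripper's body (75 mm by 178 mm) begins 61 mm behind the grasp point.
Start: joints at [1.048, 0.477, 0.022, 1.555, -0.011, 1.109, -0.083], TCP at [0.272, -0.618, 0.223] pointing down, gripper open.
Joint ranges: [-2.96, 2.96], [-0.34, 2.1], [-1.41, 1.46], [0.24, 2.44], [-1.37, 4.51], [0.17, 1.92], [-2.96, 2.96]. Speed limits (rad/s): [2.39, 2.39, 3.14, 3.14, 3.14, 3.14, 3.14].

INTERFACE

Orientations are given as a unit quaternion [w, x, y, z].
In Python, from cell import ctrl gives the robot as it stands.
- The arm moves only by the tool arm_command, never from a script. Its argument "motion" is a list of rows, each a list of 3 entries, a list of its own where there are three numbers: the opening in per cent of the stroke, from 0 (shut) to 100 (fully open), then the shift along the tool's x, y, z in cm, then the turn, a rotation vector about the tool's x, y, z in degrees. A call has 1 to 10 rows; each row shifts and turns the commanded pose from where the row before left it, along the tool's axes as they then stand; what a row does not reach is not made up. A row lasts 1/8 s, in which the tool goes at most 62.5 mm and 10.7 degrees, less where a joint would pass 70% of its speed; a pose out of reach is approached as far as the arm can. A call with a gripper value outside its range is refused whole. The fingers move at their own pace and stop on an object; "squeeze" is the grip in N (left out, the last holds). Time passes only in rows, so rows that do not move let the fingers close. It gives the time, the measured TCP pose, the force, the opening and the grip force at its end, in the units of the state.
- ctrl.state(): the state, without advancing time (a new reading comes with each control period).
- ctrl.camera(name): name is "scene" or "side" or "wrist"; returns a dict with "image" (400x640x3 uint8, red, green, blue), "vfov" (degrees; the focal length in pixels is half the picture's height over the tangent of half this angle, whatever the lens; pixels are square), "cx", "cy" (the principal point, pixels), "R" (3x3) and "t" (3): a world point X has camera coordinates R X + t. Camera axes: x right, y down, z forward; pixel columns grow to the right and rows downward; lengths in m; the calibration is good to about 2 mm. A picture is of the moment at which its call begins. There is no depth.
- ctrl.close_job(): hands the job in; it is judged then, once.
The state is a dict: "time": time; "joint_pos": joint angles; "qvel": joint speeds; "tau": joint torques, N m; "eef_pos": TCP position; "orientation": TCP orientation; "contact_force": force on the tool from outside, world axes, zero at the start; "wrist_torque": the same for the moment, N m; "gripper_width": finger opening in m; "grip_force": force on a finger pad.
Only numpy, scipy, OpenCV 4.12 (cv2) and the standard library are available. Lean on these libraries where they do the work, as an engineer would, in place of code of your own. Each camera call takes 0.05 s, during which the arm holds its last target. There are 200 camera calls.

## Working session

There is one attempt and no reset: what is moved stays moved. The work goes in short steps, Python scripts to look and compute and a tool call to move; the robot and the scene stay as the last step left them, time stands still between calls to the robot, and variables do not carry over. Pictures are saved under pics/ and viewed, at most 10 in all, crops included, and the job is handed in when it is done.

Besides the shell and the picture viewer there is one more tool, called as name(argument=value, ...), one argument or row to a line, values as JSON. arm_command: Moves the arm, as the interface text tells. Its arguments: {"type":"object","properties":{"motion":{"type":"array","items":{"type":"array"}},"squeeze":{"type":"number"}},"required":["motion"]}

```bash
ls; mkdir -p pics; cat > h.py <<'E'
import numpy as np, cv2
from cell import ctrl
from scipy.spatial.transform import Rotation as Ro
def cam(n):
    c=ctrl.camera(n); c['f']=len(c['image'])/2/np.tan(np.radians(c['vfov'])/2); c['R']=np.array(c['R']); c['t']=np.array(c['t']); return c
def save(c,name): cv2.imwrite('pics/'+name+'.png',c['image'][:,:,::-1])
def ray(c,u,v):
    d=c['R'].T@np.array([(u-c['cx'])/c['f'],(v-c['cy'])/c['f'],1]); return -c['R'].T@c['t'],d/np.linalg.norm(d)
def plane(c,u,v,z):
    o,d=ray(c,u,v); return o+d*(z-o[2])/d[2]
def proj(c,X):
    p=c['R']@np.array(X)+c['t']; return np.array([c['f']*p[0]/p[2]+c['cx'],c['f']*p[1]/p[2]+c['cy']])
def tri(*obs):
    A=np.zeros((3,3));b=np.zeros(3)
    for c,u,v in obs:
        o,d=ray(c,u,v);P=np.eye(3)-np.outer(d,d);A+=P;b+=P@o
    X=np.linalg.solve(A,b)
    return X,[np.round(proj(c,X)-[u,v],1) for c,u,v in obs]
def pose():
    s=ctrl.state(); q=s['orientation']; return np.array(s['eef_pos']),Ro.from_quat([q[1],q[2],q[3],q[0]])
E
python3 - <<'E'
from h import *
import pickle
cs={}
for n in ('scene','side','wrist'):
    c=cam(n); cs[n]=c; save(c,n); print(n,c['vfov'],c['cx'],c['cy'],-c['R'].T@c['t'])
    print(c['R'].round(3).tolist())
pickle.dump(cs,open('c0.pkl','wb'))
im=np.vstack([cs['scene']['image'],cs['side']['image']])
print(ctrl.state())
E
```

```text
pics
scene 57.65298162129771 320.2880712417788 197.50129651798525 [-0.2472054   0.41241583  0.8693498 ]
[[-0.446, -0.895, -0.009], [-0.58, 0.296, -0.759], [0.682, -0.333, -0.651]]
side 43.38978085222397 325.4033415117672 198.8976033153626 [ 0.375835   -1.47942368  0.70798575]
[[0.993, -0.118, -0.009], [-0.053, -0.374, -0.926], [0.106, 0.92, -0.378]]
wrist 67.05365502250677 316.63345646907703 197.76409501655516 [ 0.3414849  -0.58579517  0.38437955]
[[0.403, -0.915, -0.002], [-0.879, -0.387, 0.278], [-0.255, -0.11, -0.961]]
{'time': 0.15, 'joint_pos': array([ 1.0478646 ,  0.47761731,  0.02236256,  1.55616072, -0.01148078,
        1.10933887, -0.08313122]), 'qvel': array([ 7.25524172e-05, -1.61941388e-03, -8.77479988e-04, -3.69410549e-03,
        1.24926031e-03,  5.82089374e-04,  5.85555685e-05]), 'tau': array([ 2.91398566e-03, -5.83287013e+01,  1.53672393e+00, -2.72874337e+01,
       -5.43389772e-02,  1.45309250e-02,  1.15561725e-04]), 'eef_pos': array([ 0.2718487 , -0.61734541,  0.22192752]), 'orientation': array([-6.67818813e-04,  9.78567987e-01,  2.05922821e-01, -2.02727996e-04]), 'contact_force': array([ 0.82171548, -0.500948  ,  0.25757885]), 'wrist_torque': array([ 0.03172844, -0.0056473 ,  0.01072636]), 'grip_force': 0.0, 'gripper_width': 0.08776707153872333}
```

View pics/scene.png

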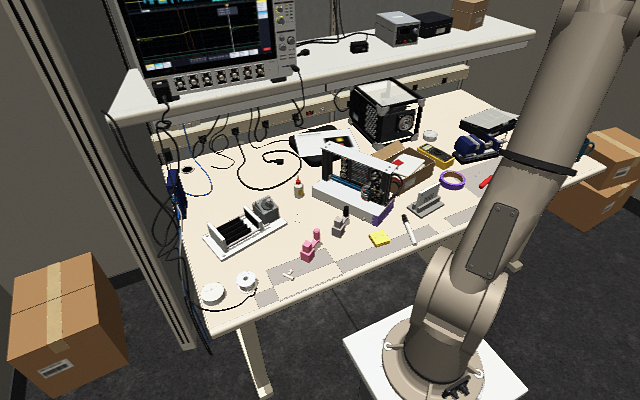

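View pics/side.png

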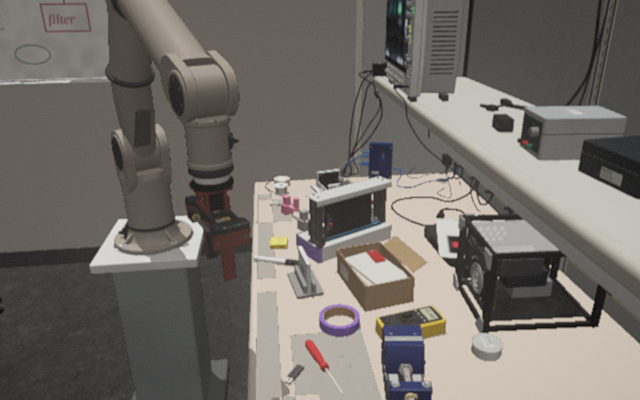

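The scene view shows the stand with the module at about (428,200), the rack at (245,225), a grey crank with a black knob at (340,222), and a pink look-alike at (310,245). The side view shows the stand at (302,275). The grey crank fits the description and the pink one is excluded, so I'll confirm this in a crop and get coarse positions.

```bash
python3 - <<'E'
from h import *
import pickle
cs=pickle.load(open('c0.pkl','rb')); s=cs['scene']
a=cv2.resize(s['image'][165:275,195:455],None,fx=3,fy=3,interpolation=cv2.INTER_CUBIC)
b=cv2.resize(cs['side']['image'][165:305,250:400],None,fx=1.8,fy=1.8,interpolation=cv2.INTER_CUBIC)
w=cv2.resize(cs['wrist']['image'],(403,252))
im=np.zeros((330+252,780,3),np.uint8); im[:330]=a; im[330:,:270]=b; im[330:,300:703]=w
cv2.imwrite('pics/crop1.png',im[:,:,::-1])
for n,u,v,z in [('module top',428,186,.09),('stand base',426,207,.0),('crank',338,232,0),('knob',346,212,.06),('rackbase',245,240,0),('gear',265,205,.1),('pink',307,255,0),('notes',379,240,0),('instr front',378,215,0.0)]:
    print(n,plane(s,u,v,z).round(3))
E
```

```text
module top [ 0.457 -0.34   0.09 ]
stand base [ 0.447 -0.344  0.   ]
crank [ 0.48  -0.007  0.   ]
knob [ 0.498 -0.044  0.06 ]
rackbase [0.585 0.279 0.   ]
gear [0.606 0.192 0.1  ]
pink [0.437 0.126 0.   ]
notes [ 0.389 -0.108 -0.   ]
instr front [ 0.489 -0.17   0.   ]
```

View pics/crop1.png

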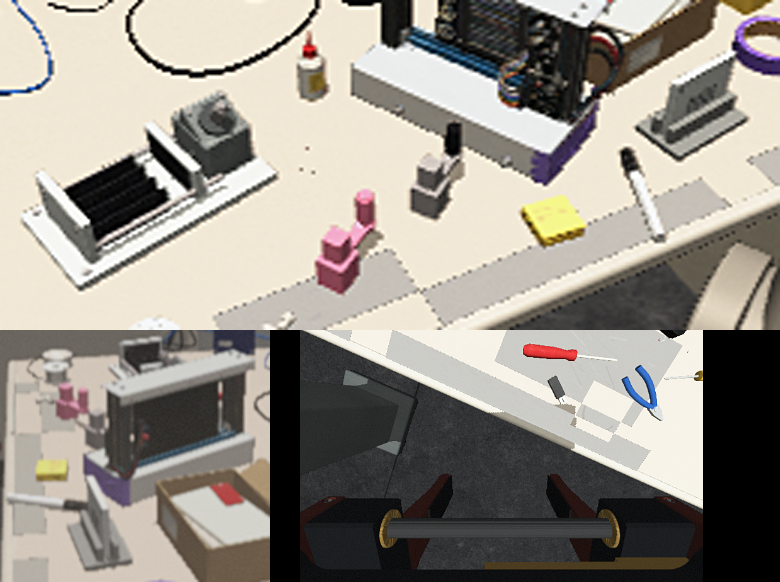

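The crop confirms it: the grey steel crank with the black knob is at scene (340,222), the pink look-alike is to its lower left, and the module stands upright in the grey stand at (428,200). Next I'll move the wrist camera over the stand.

arm_command(
  motion=[
    [100, [0, 0, -5], [0, 0, 0]],
    [100, [4.2, -3.3, -2], [0, 0, 0]],
    [100, [4.2, -3.3, 0], [0, 0, 0]],
    [100, [4.2, -3.3, 0], [0, 0, 0]],
    [100, [4.2, -3.3, 0], [0, 0, 0]],
    [100, [4.2, -3.3, 0], [0, 0, 0]],
    [100, [4.2, -3.3, 0], [0, 0, 0]],
    [100, [0, 0, 0], [0, 0, 0]],
    [100, [0, 0, 0], [0, 0, 0]],
  ],
)

```text
time: 1.27
eef_pos: [0.4224, -0.3356, 0.2926]
orientation: [0.0, 0.979, 0.206, -0.0]
contact_force: [0.9, -0.7, 0.5]
gripper_width: 0.0877
grip_force: 0.0
```

```bash
python3 - <<'E'
from h import *
import pickle
c=cam('wrist'); pickle.dump(c,open('w1.pkl','wb')); save(c,'w1'); p,R=pose(); print(p.round(4),R.as_matrix().round(3).tolist())
print(proj(c,[.457,-.34,.09]))
E
```

```text
[ 0.422  -0.3362  0.2925] [[0.916, 0.401, -0.001], [0.401, -0.916, -0.0], [-0.001, 0.0, -1.0]]
[332.47563824 150.66629919]
```

View pics/w1.png

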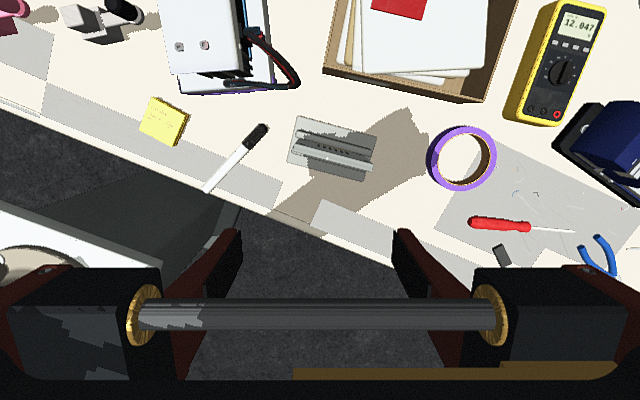

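The wrist view shows the stand at (289–378, 115–182), with the module's top edge running from about (294,146) to (371,170). I'll enlarge it to read the corners.

```bash
python3 - <<'E'
import pickle,cv2,numpy as np
c=pickle.load(open('w1.pkl','rb'))
i=c['image'][105:195,275:395]; g=cv2.resize(i,None,fx=6,fy=6,interpolation=cv2.INTER_NEAREST)
for k in range(0,120,10): cv2.putText(g,str(275+k),(k*6,8),0,.3,(255,0,0),1)
for k in range(0,90,10): cv2.putText(g,str(105+k),(0,k*6+4),0,.3,(255,0,0),1)
cv2.imwrite('pics/w1c.png',g[:,:,::-1])
E
```

```text
(no output)
```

View pics/w1c.png

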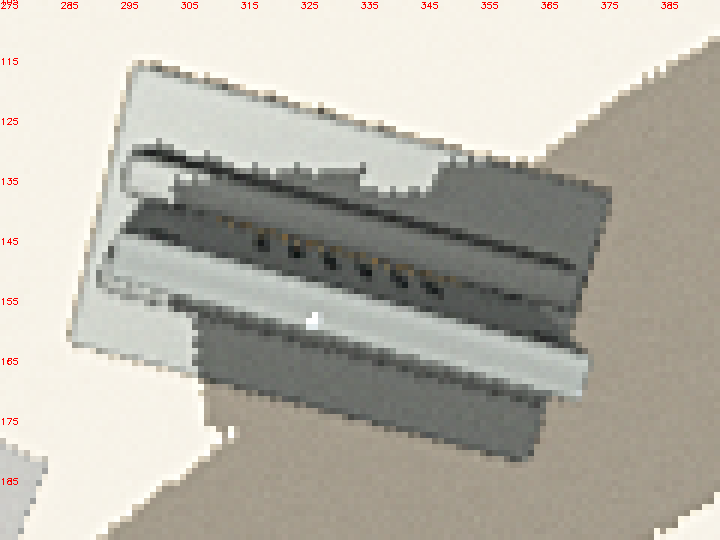

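The crop shows the module's top face. Its right end runs (373,163.3)–(372,171.3), and its far edge starts at the left at (295.3,143.7).

```bash
python3 - <<'E'
from h import *
import pickle
c=pickle.load(open('w1.pkl','rb'))
P=lambda u,v,z=.09: plane(c,u,v,z)[:2]
A=P(295.3,143.7);B=P(373,163.3);C=P(372,171.3)
print(A,B,C,np.linalg.norm(B-A),np.linalg.norm(B-C))
d=(B-A)/np.linalg.norm(B-A);print('dir deg',np.degrees(np.arctan2(d[1],d[0])))
n=(C-B);n-=d*(n@d);n/=np.linalg.norm(n)
print('centre',(A+B)/2+n*.005)
Q=[P(*q,.005) for q in [(297,115.5),(376.5,136),(363,182),(286.5,162)]]
print('stand c',np.mean(Q,0),[np.linalg.norm(Q[i]-Q[i-1]).round(4) for i in range(4)])
e=Q[1]-Q[0];print(np.degrees(np.arctan2(e[1],e[0])))
E
```

```text
[ 0.44665567 -0.29580565] [ 0.46291512 -0.39159331] [ 0.45356446 -0.39492181] 0.0971578401272185 0.009925409012316333
dir deg -80.36617348423897
centre [ 0.44985591 -0.34453624]
stand c [ 0.44957262 -0.34565894] [np.float64(0.0694), np.float64(0.1195), np.float64(0.0712), np.float64(0.1201)]
-80.31539861818268
```

arm_command(
  motion=[
    [100, [2.2, 1.9, 0], [0, 0, 0]],
    [100, [0, 0, 1.5], [0, 0, -9.5]],
    [100, [0, 0, 1.5], [0, 0, -9.5]],
    [100, [0, 0, 1.5], [0, 0, -9.5]],
    [100, [0, 0, 1.5], [0, 0, -9.5]],
    [100, [0, 0, 1.5], [0, 0, -9.5]],
    [100, [0, 0, 1.5], [0, 0, -9.5]],
    [100, [0, 0, 1.5], [0, 0, -9.5]],
    [100, [0, 0, 1.5], [0, 0, -9.5]],
    [100, [0, 0, 0], [0, 0, 0]],
  ],
)

```text
time: 2.58
eef_pos: [0.4488, -0.3448, 0.1713]
orientation: [-0.001, 0.646, 0.763, -0.0]
contact_force: [-0.1, 0.1, -0.3]
gripper_width: 0.0879
grip_force: 0.0
```

```bash
python3 - <<'E'
from h import *
import pickle
c=cam('wrist'); pickle.dump(c,open('w2.pkl','wb')); p,R=pose(); M=R.as_matrix(); print(p.round(4),M.round(3).tolist())
print('yaw y',np.degrees(np.arctan2(M[1,1],M[0,1])))
t=np.array([.4497,-.345,.058]); print('tool shift cm',(R.inv().apply(t-p)*100).round(2))
E
```

```text
[ 0.4496 -0.3448  0.1723] [[-0.164, 0.987, -0.001], [0.987, 0.164, 0.001], [0.001, -0.001, -1.0]]
yaw y 9.424272952832766
tool shift cm [-3.000e-02  1.000e-02  1.143e+01]
```

arm_command(
  motion=[
    [100, [0, 0, 4], [0, 0, 0]],
    [100, [0, 0, 4], [0, 0, 0]],
    [100, [0, 0, 3.4], [0, 0, 0]],
    [50, [0, 0, 0], [0, 0, 0]],
    [0, [0, 0, 0], [0, 0, 0]],
    [0, [0, 0, 0], [0, 0, 0]],
    [0, [0, 0, 0], [0, 0, 0]],
    [0, [0, 0, 0], [0, 0, 0]],
    [0, [0, 0, 0], [0, 0, 0]],
    [0, [0, 0, 0], [0, 0, 0]],
  ],
  squeeze=30,
)

```text
time: 3.88
eef_pos: [0.4507, -0.3435, 0.0587]
orientation: [0.0, 0.644, 0.765, 0.0]
contact_force: [0.1, 0.7, -0.6]
gripper_width: 0.0216
grip_force: 0.0
```

arm_command(
  motion=[
    [0, [0, 0, 0], [0, 0, 0]],
    [0, [0, 0, 0], [0, 0, 0]],
    [0, [0, 0, -2], [0, 0, 0]],
    [0, [0, 0, -4], [0, 0, 0]],
    [0, [0, 0, -5], [0, 0, 0]],
    [0, [0, 0, -5], [0, 0, 0]],
    [0, [0, 0, -5], [0, 0, 0]],
    [0, [0, 0, -5], [0, 0, 0]],
    [0, [0, 0, -4], [0, 0, 0]],
    [0, [0, 0, 0], [0, 0, 0]],
  ],
)

```text
time: 5.12
eef_pos: [0.4519, -0.3441, 0.3618]
orientation: [0.003, 0.644, 0.765, 0.0]
contact_force: [0.9, -0.4, -1.8]
gripper_width: 0.0098
grip_force: 30.0
```

arm_command(
  motion=[
    [0, [5.2, -2.5, 0], [0, 0, 0]],
    [0, [5.2, -2.6, 0], [0, 0, 0]],
    [0, [4.75, 1.9, 0], [0, 0, 0]],
    [0, [4.75, 1.9, 0], [0, 0, 0]],
    [0, [4.75, 1.9, 0], [0, 0, 0]],
    [0, [4.75, 1.9, 0], [0, 0, 0]],
    [0, [4.15, 2.5, 0], [0, 0, 0]],
    [0, [4.15, 2.5, 0], [0, 0, 0]],
    [0, [4.15, 2.5, 0], [0, 0, 0]],
    [0, [4.15, 2.5, 0], [0, 0, 0]],
  ],
)

```text
time: 6.38
eef_pos: [0.4955, 0.1319, 0.3569]
orientation: [-0.001, 0.645, 0.765, -0.001]
contact_force: [-0.7, -1.9, -2.3]
gripper_width: 0.0099
grip_force: 30.0
```

arm_command(
  motion=[
    [0, [0, 0, 0], [0, 0, 0]],
    [0, [0, 0, 0], [0, 0, 0]],
  ],
)

```text
time: 6.62
eef_pos: [0.4952, 0.1301, 0.3572]
orientation: [-0.001, 0.644, 0.765, -0.001]
contact_force: [-0.2, -0.6, -1.5]
gripper_width: 0.0099
grip_force: 30.0
```

```bash
python3 - <<'E'
from h import *
import pickle
cs={n:cam(n) for n in ('wrist','scene')}; pickle.dump(cs,open('c3.pkl','wb')); p,R=pose(); M=R.as_matrix(); print(p.round(4),M.round(3).tolist(),ctrl.state()['time'])
a=cs['wrist']['image'][:330]; b=cv2.resize(cs['scene']['image'][185:270,195:360],None,fx=3,fy=3,interpolation=cv2.INTER_CUBIC)
im=np.zeros((590,640,3),np.uint8); im[:330]=a; im[332:332+255,:495]=b
cv2.imwrite('pics/w3.png',im[:,:,::-1])
E
```

```text
[0.4955 0.1293 0.3579] [[-0.168, 0.986, -0.001], [0.986, 0.168, -0.001], [-0.001, -0.001, -1.0]] 6.725
```

View pics/w3.png

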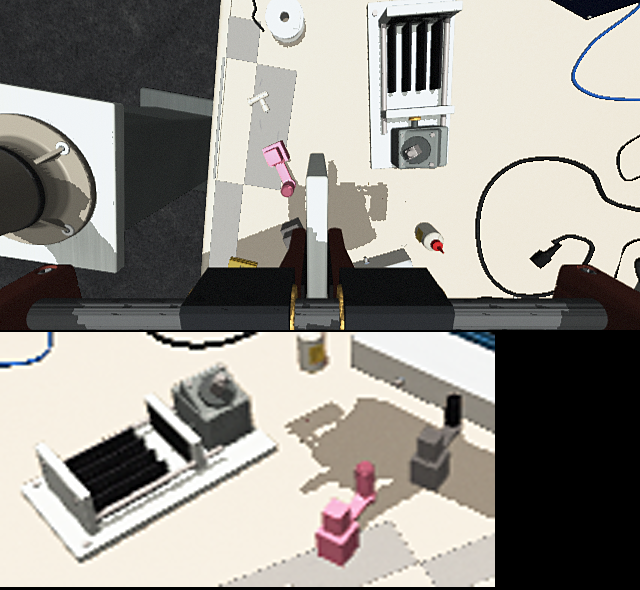

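The wrist view shows the rack at (368–462, 0–168), with ribs at (388–440, 20–95), the gear head at (391–447, 127–167) and the held module at (305–327, 153–300). I'll crop it once for rack points.

```bash
python3 - <<'E'
import pickle,cv2,numpy as np
c=pickle.load(open('c3.pkl','rb'))['wrist']
def crop(u,v,w,h,s):
    g=cv2.resize(c['image'][v:v+h,u:u+w],None,fx=s,fy=s,interpolation=cv2.INTER_NEAREST)
    for k in range(0,w,10): cv2.putText(g,str(u+k),(k*s,8),0,.3,(255,0,0),1)
    for k in range(0,h,10): cv2.putText(g,str(v+k),(0,k*s+4),0,.3,(255,0,0),1)
    return g
a=crop(362,0,102,100,4); b=crop(380,105,78,72,5)
im=np.zeros((600,800,3),np.uint8); im[:400,:408]=a; im[:360,410:800]=b
d=crop(295,140,40,65,3); im[402:597,:120]=d
cv2.imwrite('pics/w3c.png',im[:,:,::-1])
E
```

```text
(no output)
```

View pics/w3c.png

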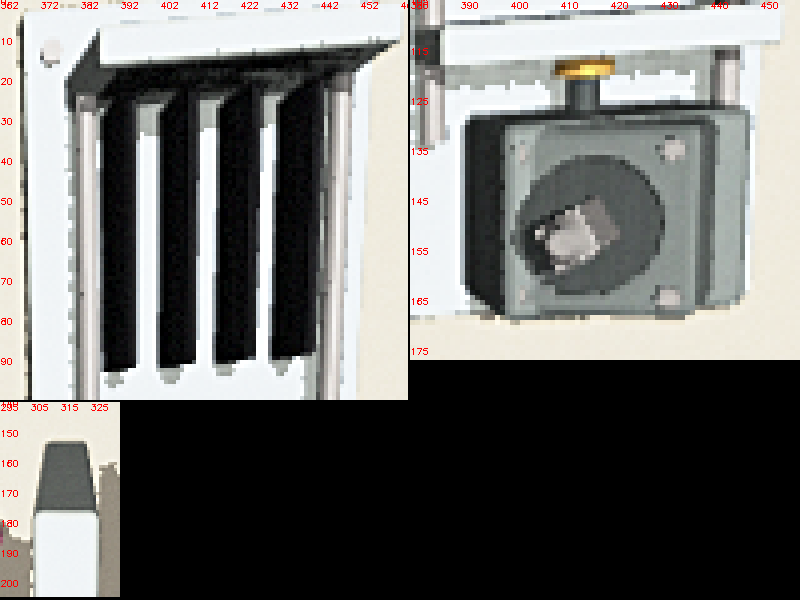

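```bash
python3 - <<'E'
from h import *
import pickle
c=pickle.load(open('c3.pkl','rb'))['wrist']; p,R=pose()
g=c['image'].max(2).astype(float)
E=[[],[],[],[]]
for v in range(34,84):
    r=g[v,380:450]; th=85
    st=[380+k-1+(r[k-1]-th)/(r[k-1]-r[k])+.5-.5 for k in range(1,70) if r[k-1]>=th>r[k] and (r[k:k+4]<th).all()]
    if len(st)==4:
        for i in range(4): E[i].append(plane(c,st[i],v,.012)[:2])
print([len(e) for e in E])
E=[np.array(e) for e in E]
allc=np.vstack([e-e.mean(0) for e in E]); d=np.linalg.svd(allc)[2][0]; d*=np.sign(d[1])
print('slot dir deg',np.degrees(np.arctan2(d[1],d[0])),[np.degrees(np.arctan2(*np.polyfit(e[:,1],e[:,0],1)[[0]],1)).round(2) if 0 else round(np.degrees(np.arctan(np.polyfit(e[:,1],e[:,0],1)[0])),2) for e in E])
n=np.array([d[1],-d[0]])
off=np.array([e.mean(0)@n for e in E]); print('offsets',off.round(4),np.diff(off).round(4))
o=(off-np.array([-.037,-.015,.007,.029])); print('x0',o)
x0=o.mean()
ends=[]
for u in (391,392,393,405,406,407,420,421,433,434):
    col=g[60:110,u]; k=np.argmax(col>85); v=60+k-1+(85-col[k-1])/(col[k]-col[k-1]); ends.append(plane(c,u,v,.012)[:2]@d)
y0=np.array(ends)+.034; print('y0',y0.round(4))
C=n*x0+d*np.median(y0); print('slot_mid',C, 'top wall check base corner BL',plane(c,371,167,.012)[:2],'rel',n@(plane(c,371,167,.012)[:2]-C),d@(plane(c,371,167,.012)[:2]-C))
for u,v,z in ((306.5,175.5,.38),(327.5,175.5,.38),(311,152.7,.31),(323.7,152.7,.31)):
    zz=z+(p[2]-.3579)
    for dz in (0,.01):print('mod tool',R.inv().apply(plane(c,u,v,zz+dz)-p).round(4))
print(p,'tool x deg',np.degrees(np.arctan2(R.as_matrix()[1,0],R.as_matrix()[0,0])))
E
```

```text
[50, 50, 50, 50]
slot dir deg 103.92052363288762 [np.float64(-13.73), np.float64(-13.93), np.float64(-14.02), np.float64(-13.99)]
offsets [0.6303 0.6528 0.6748 0.6968] [0.0225 0.022  0.022 ]
x0 [0.66727586 0.66781037 0.66779911 0.66780268]
y0 [0.1372 0.1375 0.1378 0.1371 0.1372 0.1384 0.1372 0.1383 0.1372 0.1369]
slot_mid [0.61504597 0.29383557] top wall check base corner BL [0.58762416 0.13083029] rel -0.0658315575348625 -0.15162084866782494
mod tool [ 0.0484 -0.0048 -0.0221]
mod tool [ 0.0505 -0.0045 -0.0321]
mod tool [ 0.0485  0.0051 -0.0222]
mod tool [ 0.0506  0.0047 -0.0322]
mod tool [ 0.0499 -0.0041  0.0479]
mod tool [ 0.0512 -0.0039  0.0379]
mod tool [0.0499 0.0047 0.0478]
mod tool [0.0513 0.0045 0.0378]
[0.49547321 0.12928509 0.35787747] tool x deg 99.64375606736219
```

arm_command(
  motion=[
    [0, [0, 0, 0], [0, 0, -4.3]],
    [0, [2.62, 3.12, 0], [0, 0, 0]],
    [0, [2.62, 3.12, 0], [0, 0, 0]],
    [0, [2.62, 3.12, 0], [0, 0, 0]],
    [0, [2.62, 3.11, 0], [0, 0, 0]],
    [0, [2.62, 3.11, 0], [0, 0, 0]],
    [0, [0, 0, 6], [0, 0, 0]],
    [0, [0, 0, 6], [0, 0, 0]],
    [0, [0, 0, 6], [0, 0, 0]],
    [0, [0, 0, 5], [0, 0, 0]],
  ],
)

```text
time: 7.98
eef_pos: [0.6152, 0.293, 0.126]
orientation: [0.0, 0.616, 0.788, -0.001]
contact_force: [0.4, -0.1, -2.0]
gripper_width: 0.01
grip_force: 30.0
```

arm_command(
  motion=[
    [0, [0, 0, 0], [0, 0, 0]],
    [0, [0, 0, 0], [0, 0, 0]],
    [0, [0, 0, 0], [0, 0, 0]],
  ],
)

```text
time: 8.35
eef_pos: [0.6167, 0.2967, 0.1318]
orientation: [0.001, 0.615, 0.788, 0.002]
contact_force: [-0.1, 1.2, -2.0]
gripper_width: 0.0101
grip_force: 30.0
```

```bash
cat >> h.py <<'E'
def rel(t,ydir=None):
    p,R=pose(); print('TCP',p.round(4),'shift cm',(R.inv().apply(np.array(t)-p)*100).round(2), R.as_matrix().round(4).tolist())
E
python3 - <<'E'
from h import *
import pickle
c=cam('wrist'); pickle.dump(c,open('w4.pkl','wb')); rel([.6150,.2938,.0607]); p,R=pose(); M=R.as_matrix(); print(np.degrees(np.arctan2(M[1,0],M[0,0])))
a=c['image'][:330];b=cv2.resize(a[60:230,260:390],None,fx=2,fy=2); cv2.imwrite('pics/w4.png',np.hstack([a[:,:,::-1],np.zeros((330,10,3),np.uint8)]))
E
```

```text
TCP [0.6165 0.2967 0.1315] shift cm [-0.25 -0.24  7.08] [[-0.2425, 0.9701, 0.0038], [0.9701, 0.2425, 0.0018], [0.0009, 0.0041, -1.0]]
104.03661123785679
```

View pics/w4.png

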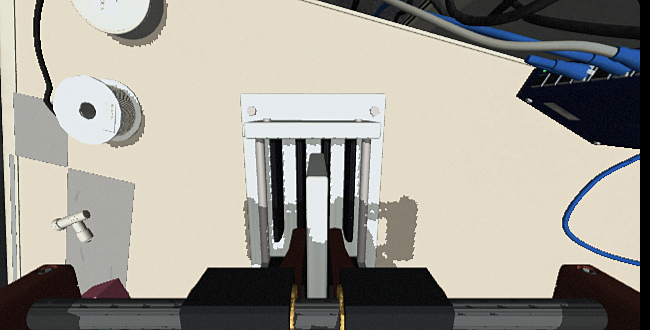

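The wrist view shows the module over the rack, its lower far end at (317,155) between ribs 2 and 3 at about u=300 and 326. I'll check the offset numerically.

```bash
python3 - <<'E'
from h import *
import pickle
c=pickle.load(open('w4.pkl','rb')); g=c['image'].max(2).astype(int)
cv=[.6150,.2938]; d=np.array([-.2406,.9706]); n=np.array([.9706,.2406])
for v in (142,146,150): print(v,''.join('#' if x<60 else '+' if x<140 else '.' for x in g[v,260:375]))
for v in range(152,182,3): print(v,''.join('#' if x<60 else '+' if x<140 else '.' for x in g[v,295:340]))
# expected rib tops far: rib x=-11,11 bottom edges facing slot at z=.012 near y=.05
for x in (-.011,.011,-.033,.033): print(x,proj(c,[*(np.array(cv)+n*x+d*.05),.044]).round(1))
for i in range(3): cam('wrist'); rel([.6150,.2938,.0607])
E
```

```text
142 +++++....+############.............+#########+..............+##########.............+###########+....++..++++++....
146 ...++.....############..............##########...............##########..............###########.....++.......+....
150 ...++.....############..............##########...............#########+..............###########.....++............
152 .##########...............#########+.........
155 .##########....++++++++++++++#######.........
158 .##########...+++++++++++++++######+.........
161 .##########...++++++++++++++++#####..........
164 .##########..+++++++++++++++++#####+.........
167 .##########..++++++++++++++++++####..........
170 .+#########.+++++++++++++++++++####..........
173 .+#########.++++++++++++++++++++###+.........
176 .+##########+..................+###..........
179 .+#########......................##..........
-0.011 [299.8 148.1]
0.011 [326.5 148.1]
-0.033 [273.1 148.1]
0.033 [353.2 148.1]
TCP [0.6162 0.2965 0.131 ] shift cm [-0.24 -0.2   7.03] [[-0.2427, 0.9701, 0.0031], [0.9701, 0.2427, 0.0014], [0.0006, 0.0034, -1.0]]
TCP [0.6159 0.2964 0.1305] shift cm [-0.23 -0.17  6.98] [[-0.2428, 0.9701, 0.0025], [0.9701, 0.2428, 0.001], [0.0004, 0.0027, -1.0]]
TCP [0.6157 0.2962 0.13  ] shift cm [-0.22 -0.14  6.93] [[-0.2429, 0.97, 0.0019], [0.97, 0.2429, 0.0007], [0.0002, 0.002, -1.0]]
```

arm_command(
  motion=[
    [0, [0, 0, 1.5], [0, 0, 0]],
    [0, [0, 0, 0], [0, 0, 0]],
    [0, [0, 0, 0], [0, 0, 0]],
    [0, [0, 0, 0], [0, 0, 0]],
    [0, [0, 0, 0], [0, 0, 0]],
    [0, [0, 0, 0], [0, 0, 0]],
  ],
)

```text
time: 9.3
eef_pos: [0.6152, 0.296, 0.1138]
orientation: [0.0, 0.615, 0.788, 0.0]
contact_force: [1.2, 0.2, -2.9]
gripper_width: 0.01
grip_force: 30.0
```

```bash
python3 - <<'E'
from h import *
for i in range(2): cam('wrist'); rel([.6150,.2938,.0607])
E
```

```text
TCP [0.6152 0.2959 0.1138] shift cm [-0.2  -0.07  5.31] [[-0.243, 0.97, 0.0002], [0.97, 0.243, 0.0], [-0.0, 0.0002, -1.0]]
TCP [0.6152 0.2959 0.1138] shift cm [-0.2  -0.07  5.31] [[-0.243, 0.97, 0.0002], [0.97, 0.243, 0.0], [-0.0, 0.0001, -1.0]]
```

arm_command(
  motion=[
    [0, [-0.2, -0.07, 0], [0, 0, 0]],
    [0, [0, 0, 0], [0, 0, 0]],
    [0, [0, 0, 1.2], [0, 0, 0]],
    [0, [0, 0, 1.2], [0, 0, 0]],
    [0, [0, 0, 1.2], [0, 0, 0]],
    [0, [0, 0, 1.0], [0, 0, 0]],
    [0, [0, 0, 0.6], [0, 0, 0]],
    [0, [0, 0, 0], [0, 0, 0]],
    [0, [0, 0, 0], [0, 0, 0]],
    [0, [0, 0, 0], [0, 0, 0]],
  ],
)

```text
time: 10.65
eef_pos: [0.6151, 0.2939, 0.0619]
orientation: [0.0, 0.615, 0.788, 0.0]
contact_force: [-0.5, 0.5, -2.1]
gripper_width: 0.01
grip_force: 30.0
```

Force is steady and the pose is on target. I'll release slowly and lift.

arm_command(
  motion=[
    [0, [0, 0, 0.1], [0, 0, 0]],
    [20, [0, 0, 0], [0, 0, 0]],
    [40, [0, 0, 0], [0, 0, 0]],
    [60, [0, 0, 0], [0, 0, 0]],
    [60, [0, 0, 0], [0, 0, 0]],
    [60, [0, 0, 0], [0, 0, 0]],
    [60, [0, 0, -4], [0, 0, 0]],
    [60, [0, 0, -6], [0, 0, 0]],
    [60, [0, 0, -6], [0, 0, 0]],
    [60, [0, 0, -6], [0, 0, 0]],
  ],
)

```text
time: 11.9
eef_pos: [0.6147, 0.2937, 0.2826]
orientation: [0.0, 0.615, 0.788, 0.0]
contact_force: [0.3, 0.9, -0.3]
gripper_width: 0.0527
grip_force: 0.0
```

```bash
python3 - <<'E'
from h import *
import pickle
for i in range(4): c=cam('wrist')
s=cam('scene'); pickle.dump((c,s),open('c5.pkl','wb')); rel([.4,.05,.3])
g=c['image'].max(2).astype(int)
d=np.array([-.2406,.9706]); n=np.array([.9706,.2406])
for y in (-.05,.05):
  for x in (-.005,.005): print(proj(c,[*(np.array([.615,.2938])+n*x+d*y),.092]).round(1))
for v in range(100,260,10): print(v,''.join('#' if x<60 else '+' if x<140 else '.' for x in g[v,280:350]))
E
```

```text
TCP [0.6148 0.2935 0.2802] shift cm [-18.4  -26.75  -1.96] [[-0.243, 0.97, -0.0001], [0.97, 0.243, -0.0007], [-0.0007, -0.0003, -1.0]]
[310.2 217.9]
[318.2 217.9]
[309.9 136.5]
[318.5 136.5]
100 ......................................................................
110 ......................................................................
120 ......................................................................
130 .++...+######+.........######+.........+#####+.........#######...+...+
140 ...+...+######.........+#####+.........+#####+.........######+...+....
150 ...+...+######.........+#####+.........+#####..........######.........
160 ...+...+######.........+#####+.........+#####.........+######...+.....
170 ....+...######+........+#####+.........######.........+######...+.....
180 ....+...+#####+.........#####+.........######.........######+...+.....
190 ....+...+#####+........+#####+.........######.........+#####...+.....+
200 +++++.........................+................................++++++.
210 +++++##########################.......+#########################+++++.
220 ......................................................................
230 ++++++......+#####################+##########################+++++++..
240 ..........+++++++++++#################################++++++++++......
250 ..........++++++++###############+++++++++++++++++++++++++++++++......
```

arm_command(
  motion=[
    [60, [-3.9, -2.3, -0.4], [0, 0, 0]],
    [60, [-3.9, -2.3, -0.4], [0, 0, 0]],
    [60, [-3.8, -2.3, -0.4], [0, 0, 0]],
    [60, [-3.8, -2.3, -0.4], [0, 0, 0]],
    [60, [-3.8, -2.3, -0.4], [0, 0, 0]],
    [60, [0, 0, 0], [0, 0, 0]],
    [60, [0, 0, 0], [0, 0, 0]],
    [60, [0, 0, 0], [0, 0, 0]],
  ],
)

```text
time: 13.15
eef_pos: [0.5498, 0.0812, 0.3]
orientation: [-0.001, 0.614, 0.789, 0.0]
contact_force: [-0.0, 0.2, -0.9]
gripper_width: 0.0526
grip_force: 0.0
```

```bash
python3 - <<'E'
from h import *
import pickle
c=cam('wrist'); pickle.dump(c,open('w6.pkl','wb')); rel([.46,-.07,.30]); print(proj(c,[.641,.187,.12]))
E
```

```text
TCP [0.5499 0.0812 0.3002] shift cm [-1.245e+01 -1.242e+01  1.000e-02] [[-0.2454, 0.9694, -0.0008], [0.9694, 0.2454, 0.0008], [0.001, -0.0006, -1.0]]
[421.77441005 107.92540073]
```

arm_command(
  motion=[
    [60, [-3.1, -3.1, 0], [0, 0, 0]],
    [60, [-3.1, -3.1, 0], [0, 0, 0]],
    [60, [-3.1, -3.1, 0], [0, 0, 0]],
    [60, [-3.1, -3.1, 0], [0, 0, 0]],
    [60, [0, 0, 0], [0, 0, 0]],
    [60, [0, 0, 0], [0, 0, 0]],
    [60, [0, 0, 0], [0, 0, 0]],
  ],
)

```text
time: 14.08
eef_pos: [0.4606, -0.069, 0.3007]
orientation: [-0.0, 0.614, 0.789, 0.0]
contact_force: [-0.7, 0.1, 0.3]
gripper_width: 0.053
grip_force: 0.0
```

```bash
python3 - <<'E'
from h import *
import pickle
c7=cam('wrist'); pickle.dump(c7,open('w7.pkl','wb')); rel([.48,-.007,.30]); 
c6=pickle.load(open('w6.pkl','rb')); c5,s=pickle.load(open('c5.pkl','rb'))
def crop(c,u,v,w,h,s):
    u=int(np.clip(u,0,640-w));v=int(np.clip(v,0,400-h))
    g=cv2.resize(c['image'][v:v+h,u:u+w],None,fx=s,fy=s,interpolation=cv2.INTER_NEAREST)
    for k in range(0,w,10): cv2.putText(g,str(u+k),(k*s,8),0,.3,(255,0,0),1)
    for k in range(0,h,10): cv2.putText(g,str(v+k),(0,k*s+4),0,.3,(255,0,0),1)
    return g
a,b=proj(c6,[.641,.187,.12]); k=proj(c7,[.48,-.01,.03]); print(a,b,k)
im=np.zeros((600,800,3),np.uint8)
im[:400,:400]=crop(c6,a-50,b-50,100,100,4)
im[:400,400:800]=crop(c7,k[0]-65,k[1]-65,133,133,3)[:400,:400] if 0 else cv2.resize(crop(c7,k[0]-66,k[1]-66,133,133,3),(400,400))
u,v=proj(s,[.641,.187,.12]); im[400:600,:300]=crop(s,u-30,v-20,60,40,5)
u,v=proj(s,[.48,-.01,.03]); im[400:600,310:610]=crop(s,u-30,v-20,60,40,5)
cv2.imwrite('pics/w7.png',im[:,:,::-1])
E
```

```text
TCP [ 0.4605 -0.0692  0.3007] shift cm [5.55 3.42 0.07] [[-0.2458, 0.9693, 0.0003], [0.9693, 0.2458, 0.0007], [0.0006, 0.0004, -1.0]]
421.77441004546296 107.9254007253136 [340.24768327 129.1591326 ]
```

View pics/w7.png

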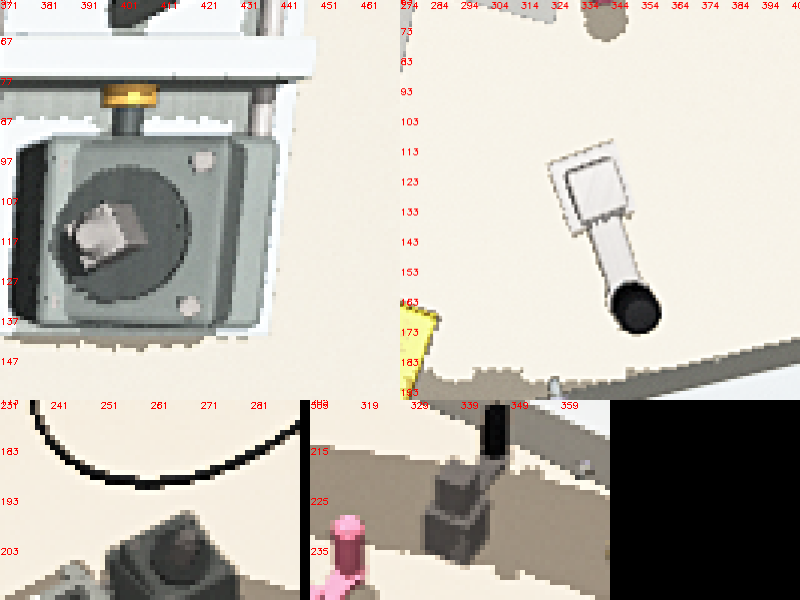

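The pictures show:
- **Crank (w7):** grey boss top with corners at about (331,122), (344,116), (349,132) and (335,138). The black knob is at about (352.5,165.5).
- **Shaft (w6):** collar disc centre at about (401,115) and nose at about (395.5,116), with the flats rotated about 27°.

Next I'll compute the poses.

```bash
python3 - <<'E'
from h import *
import pickle
c7=pickle.load(open('w7.pkl','rb'));c6=pickle.load(open('w6.pkl','rb'));c3=pickle.load(open('c3.pkl','rb'))['wrist'];c5,s=pickle.load(open('c5.pkl','rb'))
# crank
g=c7['image'].max(2); m=np.zeros_like(g); m[150:180,335:372]=(g[150:180,335:372]<70)*255
cn=max(cv2.findContours(m,0,2)[0],key=cv2.contourArea); (u,v),r=cv2.minEnclosingCircle(cn); print('knob',u,v,r,302/r)
K=plane(c7,u,v,.062)[:2]
B=[plane(c7,330.7+.3,122.3,.066)[:2],plane(c7,344,115.7,.066)[:2],plane(c7,349.3,132,.066)[:2],plane(c7,335.3,137.7,.066)[:2]]
print('boss',np.mean(B,0),[np.linalg.norm(B[i]-B[i-1]).round(4) for i in range(4)])
print('K',K,'dist',np.linalg.norm(K-np.mean(B,0)))
w=K-np.mean(B,0); print('arm yaw',np.degrees(np.arctan2(w[1],w[0])))
for i in range(4):
    e=B[i]-B[i-1]; print('edge',np.degrees(np.arctan2(e[1],e[0])))
# hub mask: bright gray vs desk? contour of boss top by edges
n=np.array([.9706,.2406,0]);d=np.array([-.2406,.9706,0]);S=np.array([.6150,.2938,.012])
for nm,obs in {'collar':[(c6,401,115.2),(c3,416,149.6)],'nose':[(c6,395.5,116),(c3,412,153)],'nose+scene':[(c6,395.5,116),(c3,412,153),(s,268,200)],'nose6s':[(c6,395.5,116),(s,268,200)]}.items():
    X,e=tri(*obs); q=X-S; print(nm,X.round(4),'rack',np.round([q@n,q@d,X[2]],4),e)
# intensity map of nose in w6
g=c6['image'].mean(2).astype(int)
print('\n'.join(str(v)+' '+' '.join('%3d'%x for x in g[v,386:412]) for v in range(104,128)))
E
```

```text
knob 352.0 165.0 8.602425575256348 35.106377539453526
boss [ 0.47569106 -0.00620297] [np.float64(0.0202), np.float64(0.0183), np.float64(0.0216), np.float64(0.0193)]
K [ 0.50499005 -0.05025894] dist 0.0529089729581844
arm yaw -56.37450164357287
edge 120.9481609890076
edge 40.59253640453174
edge -55.895113340207836
edge -143.81784912592235
collar [0.6328 0.1766 0.0776] rack [-0.0109 -0.1181  0.0776] [array([ 0.2, -0. ]), array([-0.1,  0. ])]
nose [0.6205 0.1728 0.102 ] rack [-0.0238 -0.1187  0.102 ] [array([ 0., -0.]), array([-0.,  0.])]
nose+scene [0.6205 0.1738 0.1032] rack [-0.0236 -0.1178  0.1032] [array([ 0.6, -0.8]), array([ 0.4, -0.5]), array([ 0.6, -0. ])]
nose6s [0.6208 0.1742 0.1029] rack [-0.0232 -0.1175  0.1029] [array([ 0.9, -1.1]), array([0.5, 0. ])]
104 196 201 210 151  98  88  93  95  91  90  96  95  97  98  97  97  90  92  88  93  90  95  92  94  99  98
105 195 205 136  97  85  83  91  92  89  90  90  98  98  98  95  92  91  93  97  94  95  96  93  98  98  95
106 200 209 106  87  89  92  94  96  91  92  93  93  92  93  94  91  90  91  91  89  94  97  91  93  96  91
10
[... 1565 characters left out ...]
  56  62  66  85  90  95  99  94  94  96  99  96  98
122  69  49  47  49  37 107 202 201 182  96  68  51  58  71  83  89  97  98  90  92  94  95  94  96  96  97
123  99  49  52  49  42  37 183 117 104  50  72  84  83  94  96  93  95  93  93  95  96  92  94  98  94  93
124 118  70  45  50  48  42  87  39  37  79  94  91  96  96  90  91  91  96  95  96  91  93  96  96  95 102
125 115  92  47  40  46  41  38  75  85  98 103  99  99  96  88  91  94  95  92  95  95  93  97  97  95 101
126 190 108  54  88  90  87  81  94  97  94  94  97  94  92  95  91  93  90  94  96  95  93  95  96  97 101
127 204  99  62  79  94  96  92  95  93  94  97  95  95  94  91  89  92  92  94  96  96  96  98  98  97  69
```

```bash
python3 - <<'E'
from h import *
import pickle
cs=pickle.load(open('c0.pkl','rb'));s=cs['scene']
for n,u,v,z in [('boxBL',313,191,0),('boxBR',376,220,0),('boxTL',313,186,.02),('boxTR',378,208,.02),('topL',324,143,.2),('topR',404,172,.2)]: print(n,plane(s,u,v,z).round(3))
c=pickle.load(open('w1.pkl','rb'))
for u,v,z in ((178,93,0),(172,75,.03),(270,82,.03),(160,0,.05)): print(plane(c,u,v,z).round(3))
c=pickle.load(open('w7.pkl','rb')); g=c['image']
cv2.imwrite('pics/w7full.png',g[:,:,::-1])
p,R=pose();print(ctrl.state()['joint_pos'].round(2))
E
```

```text
boxBL [ 0.71  -0.025  0.   ]
boxBR [ 0.471 -0.15  -0.   ]
boxTL [ 0.714 -0.028  0.02 ]
boxTR [ 0.502 -0.176  0.02 ]
topL [ 0.706 -0.07   0.2  ]
topR [ 0.445 -0.213  0.2  ]
[ 0.434 -0.113  0.   ]
[ 0.457 -0.112  0.03 ]
[ 0.5   -0.233  0.03 ]
[ 0.532 -0.085  0.05 ]
[ 0.76  0.12 -0.8   1.89  0.09  1.17  0.18]
```

View pics/w7full.png

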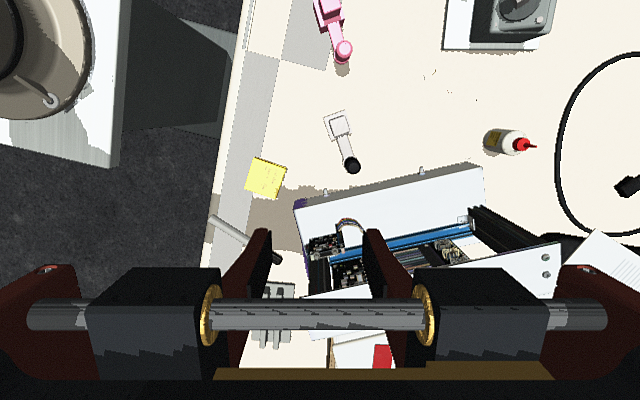

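The full wrist view shows the crank at (340,125)–(352,165). The instrument's near side face runs from (295,202) to (482,165), so the gripper body clears it if the tool is turned about 20° further. I'll approach now.

arm_command(
  motion=[
    [60, [2.9, 1.5, 0], [0, 0, 0]],
    [60, [2.9, 1.5, 0], [0, 0, 0]],
    [60, [0, 0, 4], [0, 0, -10]],
    [60, [0, 0, 4], [0, 0, -10]],
    [60, [0, 0, 4], [0, 0, 0]],
    [60, [0, 0, 4], [0, 0, 0]],
    [60, [0, 0, 0], [0, 0, 0]],
    [60, [0, 0, 0], [0, 0, 0]],
    [60, [0, 0, 0], [0, 0, 0]],
  ],
)

```text
time: 15.25
eef_pos: [0.4763, -0.0069, 0.1423]
orientation: [0.001, 0.469, 0.883, 0.001]
contact_force: [0.2, -0.6, 0.4]
gripper_width: 0.0527
grip_force: 0.0
```

```bash
python3 - <<'E'
from h import *
import pickle
c=cam('wrist'); pickle.dump(c,open('w8.pkl','wb')); rel([.475,-.0055,.040])
p,R=pose();M=R.as_matrix();print(np.degrees(np.arctan2(M[1,0],M[0,0])))
for yw in(-56,):
  a=np.radians(yw);ex=np.array([np.cos(a),np.sin(a),0]);ey=np.array([-ex[1],ex[0],0]);O=np.array([.475,-.0055,0])
  for x,y in((-11,-11),(-11,11),(11,11),(11,-11)): print('boss',proj(c,O+ex*x/1e3+ey*y/1e3+[0,0,.066]).round(1))
  print('knob',proj(c,O+ex*.055+[0,0,.077]).round(1))
q=proj(c,[.475,-.0055,.066]).astype(int); u,v=q-[45,35]; print(u,v)
g=c['image'][v:v+100,u:u+100]; g=cv2.resize(g,None,fx=5,fy=5,interpolation=cv2.INTER_NEAREST)
for k in range(0,100,10): cv2.putText(g,str(u+k),(k*5,8),0,.3,(255,0,0),1); cv2.putText(g,str(v+k),(0,k*5+4),0,.3,(255,0,0),1)
cv2.imwrite('pics/w8.png',g[:,:,::-1])
gg=c['image'].max(2)[v:v+100,u:u+100]
L=cv2.createLineSegmentDetector().detect(gg)[0][:,0]
for l in L:
    ln=np.hypot(l[2]-l[0],l[3]-l[1])
    if ln>9:
        A=plane(c,l[0]+u,l[1]+v,.066);B=plane(c,l[2]+u,l[3]+v,.066); w=B-A
        print((l+[u,v,u,v]).round(1),round(np.degrees(np.arctan2(w[1],w[0]))%90,1),round(np.linalg.norm(w)*1e3,1))
E
```

```text
TCP [ 0.476  -0.0071  0.1422] shift cm [ 0.21 -0.02 10.22] [[-0.5601, 0.8284, 0.0028], [0.8285, 0.5601, -0.0004], [-0.0019, 0.0021, -1.0]]
124.05978916600714
boss [302.  191.9]
boss [328.9 191.9]
boss [328.6 217.2]
boss [302.3 217.2]
knob [315.4 270.8]
270 169
[361.7 267.1 361.6 230.9] 36.6 34.4
[330.6 177.3 299.4 177.3] 34.0 25.2
[303.9 267.2 305.5 240.9] 30.3 25.3
[300.3 203.3 303.2 184.6] 25.0 16.1
[305.6 183.3 325.6 183.2] 34.3 16.3
[271.1 230.9 272.3 267.2] 33.3 34.4
[323.9 218.4 326.9 267.2] 37.8 45.8
[300.6 170.4 329.4 170.4] 34.0 23.1
[326.9 191.5 303.1 191.4] 33.7 19.4
[306.2 246.8 314.8 241.5] 68.1 8.9
[316.8 241.  324.3 247.2] 81.5 8.8
[363.7 217.1 363.4 227.2] 34.8 9.0
[310.7 211.3 323.2 211.5] 33.2 10.4
[303.9 194.6 302.9 210.9] 30.2 14.2
[327.5 209.7 326.3 194.6] 38.7 13.1
[332.3 183.4 331.2 199.6] 31.2 13.7
[306.4 237.1 306.3 218.4] 33.6 17.0
[322.1 240.9 321.4 218.4] 35.8 20.6
[308.8 218.4 308.7 240.9] 33.5 20.5
[298.3 199.6 297.8 179.6] 34.4 16.9
```

Edges agree with the prediction to within 0.5 px. I'll grasp the boss.

arm_command(
  motion=[
    [60, [0.2, 0, 3.5], [0, 0, 0]],
    [60, [0, 0, 3.5], [0, 0, 0]],
    [60, [0, 0, 3.2], [0, 0, 0]],
    [60, [0, 0, 0], [0, 0, 0]],
    [20, [0, 0, 0], [0, 0, 0]],
    [0, [0, 0, 0], [0, 0, 0]],
    [0, [0, 0, 0], [0, 0, 0]],
    [0, [0, 0, 0], [0, 0, 0]],
    [0, [0, 0, 0], [0, 0, 0]],
    [0, [0, 0, 0], [0, 0, 0]],
  ],
  squeeze=40,
)

```text
time: 16.55
eef_pos: [0.4743, -0.0057, 0.0393]
orientation: [0.001, 0.469, 0.883, -0.0]
contact_force: [-0.4, 0.7, 7.3]
gripper_width: 0.0221
grip_force: 40.0
```

arm_command(
  motion=[
    [0, [0, 0, 0], [0, 0, 0]],
  ],
)

```text
time: 16.68
eef_pos: [0.4744, -0.0057, 0.0394]
orientation: [0.001, 0.469, 0.883, -0.0]
contact_force: [0.5, -0.7, 7.4]
gripper_width: 0.0217
grip_force: 40.0
```

```bash
python3 - <<'E'
from h import *
s=ctrl.state(); print(s['gripper_width'],s['grip_force'])
p,R=pose(); print(p)
T=np.array([.6196,.1734,.1035]); n=np.array([.9706,.2406,0]);d=np.array([-.2406,.9706,0]);a=-.5*n+[0,0,.8660254]
xp=np.cross(d,a); print('xp',xp) # in-plane 'x'
f=np.radians(26.5-90); ex=np.cos(f)*xp+np.sin(f)*d   # crank arm dir
zt=-a; xt=-ex; yt=np.cross(zt,xt); G=np.column_stack([xt,yt,zt])
rv=(R.inv()*Ro.from_matrix(G)).as_rotvec(degrees=True); print('rotvec tool',rv.round(2))
# crank origin in tool frame: grip at (crank z = TCP z above desk)
h=p[2]; print('TCP above crank origin',h)
np.savez('goal.npz',G=G,T=T,a=a,h=h)
for k in (.05,-.028): print('TCP target', (T+a*(k+h)).round(4))
E
```

```text
0.021691476876561963 40.000981092453
[ 0.47435127 -0.00566148  0.0393529 ]
xp [0.84056425 0.20836571 0.49997636]
rotvec tool [-27.54 -11.82  -6.21]
TCP above crank origin 0.03935290098171784
TCP target [0.5762 0.1627 0.1809]
TCP target [0.6141 0.172  0.1133]
```

arm_command(
  motion=[
    [0, [0, 0, -2], [0, 0, 0]],
    [0, [0, 0, -5], [0, 0, 0]],
    [0, [0, 0, -6], [0, 0, 0]],
    [0, [0, 0, -6], [0, 0, 0]],
    [0, [0, 0, 0], [-9.18, -3.94, -2.07]],
    [0, [0, 0, 0], [-9.18, -3.94, -2.07]],
    [0, [0, 0, 0], [-9.18, -3.94, -2.07]],
    [0, [0, 0, 0], [0, 0, 0]],
    [0, [0, 0, 0], [0, 0, 0]],
  ],
)

```text
time: 17.8
eef_pos: [0.4733, 0.0014, 0.2277]
orientation: [0.167, 0.412, 0.884, 0.148]
contact_force: [0.3, 0.7, -1.6]
gripper_width: 0.022
grip_force: 40.0
```

```bash
cat >> h.py <<'E'
def to(k,T=None):
    z=np.load('goal.npz'); p,R=pose(); T=z['T'] if T is None else T
    t=T+z['a']*(k+z['h']); print('TCP',p.round(4),'to',t.round(4),'shift cm',(R.inv().apply(t-p)*100).round(2),'rot',(R.inv()*Ro.from_matrix(z['G'])).as_rotvec(degrees=True).round(2))
    print('dist along axis of crank origin from tip mm',round(float((p-T)@z['a']-z['h'])*1e3,1))
E
python3 -c "
from h import *
to(.05); s=ctrl.state(); print(s['time'],s['joint_pos'].round(2),s['contact_force'])"
```

```text
TCP [0.4733 0.0014 0.2277] to [0.5762 0.1627 0.1809] shift cm [ 7.11 15.06 10.51] rot [-3.29 -2.88 -0.68]
dist along axis of crank origin from tip mm 159.9
17.8 [ 0.93 -0.03 -0.94  2.27 -0.31  0.47  0.93] [ 0.2683657   0.70254825 -1.58915651]
```

arm_command(
  motion=[
    [0, [1.8, 3.8, 0], [0, 0, 0]],
    [0, [1.8, 3.8, 2.6], [0, 0, 0]],
    [0, [1.8, 3.8, 2.6], [0, 0, 0]],
    [0, [1.7, 3.7, 2.6], [0, 0, 0]],
    [0, [0, 0, 0], [0, 0, 0]],
    [0, [0, 0, 0], [0, 0, 0]],
    [0, [0, 0, 0], [0, 0, 0]],
  ],
)

```text
time: 18.68
eef_pos: [0.5467, 0.1291, 0.2104]
orientation: [0.164, 0.413, 0.884, 0.143]
contact_force: [0.1, -0.4, -1.6]
gripper_width: 0.0217
grip_force: 40.0
```

```bash
python3 -c "
from h import *
to(.03); s=ctrl.state(); print(s['time'],s['joint_pos'].round(2),s['contact_force'])"
```

```text
TCP [0.5467 0.1291 0.2104] to [0.5859 0.1651 0.1636] shift cm [1.23 3.08 6.27] rot [-3.91 -2.94 -0.75]
dist along axis of crank origin from tip mm 94.0
18.675 [ 0.5   0.22 -0.95  2.13  0.5   0.48 -0.1 ] [ 0.09159673 -0.35017111 -1.60676642]
```

arm_command(
  motion=[
    [0, [0, 0, 0], [-2, -1.5, -0.4]],
    [0, [0, 0, 0], [-1.9, -1.5, -0.4]],
    [0, [0.6, 1.5, 0], [0, 0, 0]],
    [0, [0.6, 1.6, 0], [0, 0, 0]],
    [0, [0, 0, 2], [0, 0, 0]],
    [0, [0, 0, 2], [0, 0, 0]],
    [0, [0, 0, 0], [0, 0, 0]],
    [0, [0, 0, 0], [0, 0, 0]],
    [0, [0, 0, 0], [0, 0, 0]],
    [0, [0, 0, 0], [0, 0, 0]],
  ],
)

```text
time: 19.92
eef_pos: [0.5787, 0.1638, 0.1875]
orientation: [0.203, 0.404, 0.877, 0.162]
contact_force: [-0.3, -0.0, -2.1]
gripper_width: 0.0218
grip_force: 40.0
```

```bash
python3 -c "
from h import *
to(.01); s=ctrl.state(); print(s['time'],s['joint_pos'].round(2),s['contact_force'])"
```

```text
TCP [0.5787 0.1638 0.1875] to [0.5956 0.1675 0.1462] shift cm [ 0.21 -0.53  4.44] rot [0.08 0.02 0.16]
dist along axis of crank origin from tip mm 54.4
19.925 [ 0.25  0.27 -0.77  2.15  0.85  0.39 -0.48] [-0.260267   -0.02340371 -2.1364053 ]
```

arm_command(
  motion=[
    [0, [0.2, -0.5, 0], [0, 0, 0]],
    [0, [0, 0, 2.2], [0, 0, 0]],
    [0, [0, 0, 2.2], [0, 0, 0]],
    [0, [0, 0, 0], [0, 0, 0]],
    [0, [0, 0, 0], [0, 0, 0]],
    [0, [0, 0, 0], [0, 0, 0]],
    [0, [0, 0, 0], [0, 0, 0]],
  ],
)

```text
time: 20.8
eef_pos: [0.5956, 0.1676, 0.1468]
orientation: [0.203, 0.404, 0.877, 0.162]
contact_force: [-0.4, -0.6, -2.3]
gripper_width: 0.0214
grip_force: 40.0
```

```bash
python3 -c "
from h import *
to(0); s=ctrl.state(); print(s['time'],s['contact_force'])"
```

```text
TCP [0.5956 0.1676 0.1468] to [0.6005 0.1687 0.1376] shift cm [ 0.   -0.03  1.05] rot [0.09 0.01 0.16]
dist along axis of crank origin from tip mm 10.5
20.8 [-0.39575721 -0.64311867 -2.2789601 ]
```

arm_command(
  motion=[
    [0, [0, 0, 0.6], [0, 0, 0]],
    [0, [0, 0, 0.5], [0, 0, 0]],
    [0, [0, 0, 0.4], [0, 0, 0]],
    [0, [0, 0, 0], [0, 0, 0]],
  ],
)

```text
time: 21.3
eef_pos: [0.6024, 0.1691, 0.1322]
orientation: [0.202, 0.404, 0.878, 0.161]
contact_force: [-0.3, -1.4, -3.3]
gripper_width: 0.0219
grip_force: 40.0
```

```bash
python3 -c "
from h import *
to(-.012); s=ctrl.state(); p,R=pose(); print(s['time'],s['contact_force'],'tool frame F',R.inv().apply(s['contact_force']).round(1),'M',R.inv().apply(s['wrist_torque']).round(2))"
```

```text
TCP [0.6024 0.1691 0.1322] to [0.6063 0.1701 0.1272] shift cm [-0.04  0.09  0.63] rot [-0.05 -0.04  0.16]
dist along axis of crank origin from tip mm -5.7
21.3 [-0.25654261 -1.36932246 -3.3016031 ] tool frame F [-0.2 -2.5  2.6] M [ 0.98  0.21 -0.  ]
```

arm_command(
  motion=[
    [0, [0, 0, 0.4], [0, 0, 0]],
    [0, [0, 0, 0.4], [0, 0, 0]],
    [0, [0, 0, 0], [0, 0, 0]],
  ],
)

```text
time: 21.68
eef_pos: [0.6064, 0.17, 0.1253]
orientation: [0.202, 0.404, 0.878, 0.161]
contact_force: [-1.0, -2.4, -4.7]
gripper_width: 0.0218
grip_force: 40.0
```

```bash
cat > f.py <<'E'
from h import *
to(-.028); s=ctrl.state(); p,R=pose(); print(s['time'],'tool frame F',R.inv().apply(s['contact_force']).round(1),'M',R.inv().apply(s['wrist_torque']).round(2),s['gripper_width'])
E
python3 f.py
```

```text
TCP [0.6064 0.17   0.1253] to [0.6141 0.172  0.1133] shift cm [-0.03  0.09  1.44] rot [-0.05 -0.03  0.16]
dist along axis of crank origin from tip mm -13.6
21.675 tool frame F [-0.2 -4.2  3.3] M [ 1.39  0.16 -0.04] 0.02176358131155272
```

arm_command(
  motion=[
    [0, [0, -0.08, 0.4], [0, 0, 0]],
    [0, [0, 0, 0.4], [0, 0, 0]],
    [0, [0, 0, 0.3], [0, 0, 0]],
    [0, [0, 0, 0], [0, 0, 0]],
  ],
)

```text
time: 22.18
eef_pos: [0.6109, 0.1711, 0.1173]
orientation: [0.203, 0.403, 0.878, 0.162]
contact_force: [-17.6, -7.7, 17.6]
gripper_width: 0.0218
grip_force: 40.0
```

```bash
python3 f.py
```

```text
TCP [0.6109 0.1711 0.1173] to [0.6141 0.172  0.1133] shift cm [-0.02  0.09  0.51] rot [0.05 0.08 0.23]
dist along axis of crank origin from tip mm -22.9
22.175 tool frame F [  0.5  -8.2 -24.7] M [ 2.47  0.28 -0.02] 0.021848911503178966
```

arm_command(
  motion=[
    [0, [0, -0.12, -0.2], [0, 0, 0]],
    [0, [0, 0, 0], [0, 0, 3]],
    [0, [0, 0, 0.2], [0, 0, -6]],
    [0, [0, 0, 0.1], [0, 0, 3]],
    [0, [0, 0, 0], [0, 0, 0]],
  ],
)

```text
time: 22.8
eef_pos: [0.611, 0.171, 0.1171]
orientation: [0.204, 0.403, 0.877, 0.162]
contact_force: [-24.4, -9.0, 27.4]
gripper_width: 0.0218
grip_force: 40.0
```

```bash
python3 f.py
```

```text
TCP [0.611  0.171  0.1171] to [0.6141 0.172  0.1133] shift cm [-0.02  0.1   0.49] rot [0.15 0.11 0.21]
dist along axis of crank origin from tip mm -23.1
22.8 tool frame F [  1.2  -8.9 -36.7] M [2.42 0.31 0.  ] 0.021823410061356085
```

arm_command(
  motion=[
    [0, [0, 0, -0.2], [0, 0, 0]],
    [20, [0, 0, 0], [0, 0, 0]],
    [40, [0, 0, 0], [0, 0, 0]],
    [60, [0, 0, 0], [0, 0, 0]],
    [60, [0, 0, 0], [0, 0, 0]],
    [60, [0, 0, -3], [0, 0, 0]],
    [60, [0, 0, -6], [0, 0, 0]],
    [60, [0, 0, -4], [0, 0, 0]],
    [60, [0, 0, 0], [0, 0, 0]],
    [60, [0, 0, 0], [0, 0, 0]],
  ],
)

```text
time: 24.05
eef_pos: [0.5498, 0.1543, 0.2256]
orientation: [0.203, 0.404, 0.877, 0.162]
contact_force: [-1.0, 0.2, 0.0]
gripper_width: 0.0528
grip_force: 0.0
```

```bash
python3 - <<'E'
from h import *
import pickle
for i in range(3): c=cam('wrist')
sc=cam('scene');sd=cam('side'); pickle.dump((c,sc,sd),open('c9.pkl','wb'))
p,R=pose(); z=np.load('goal.npz'); a=z['a']; s=ctrl.state(); print(p,s['time'],s['joint_pos'].round(2)); M=R.as_matrix()
O=np.array([.611,.171,.1171])-a*z['h']; ex=-z['G'][:,0]; ey=np.cross(a,ex); print('origin est',O,'arm',ex)
np.savez('crank.npz',O=O,ex=ex,ey=ey,a=a)
for nm,q in (('bossTop',O+a*.066),('knobTop',O+ex*.055+a*.077),('knobMid',O+ex*.055+a*.061)):
    print(nm,q.round(4),*[proj(k,q).round(1) for k in (c,sc,sd)])
for x,y in((-11,-11),(-11,11),(11,11),(11,-11)): print('boss',proj(c,O+ex*x/1e3+ey*y/1e3+a*.066).round(1))
for k,nm in((c,'w'),(sc,'s'),(sd,'d')):
    u,v=proj(k,O+ex*.055+a*.061).astype(int); r=30; x0,y0=max(u-r,0),max(v-r,0)
    g=k['image'].max(2)[y0:y0+2*r,x0:x0+2*r]; m=((g<60)*255).astype(np.uint8)
    for cn in cv2.findContours(m,0,2)[0]:
        if cv2.contourArea(cn)>20: print(nm,'dark',(np.array(cv2.minAreaRect(cn)[0])+[x0,y0]).round(1),np.array(cv2.minAreaRect(cn)[1]).round(1),cv2.contourArea(cn))
u,v=proj(c,O+a*.066).astype(int)
L=cv2.createLineSegmentDetector().detect(c['image'].max(2)[v-40:v+40,u-40:u+40])[0][:,0]
for l in L:
    if np.hypot(l[2]-l[0],l[3]-l[1])>12: print((l+[u-40,v-40]*2).round(1))
E
```

```text
[0.54926575 0.15534862 0.2249819 ] 24.3 [ 0.39  0.16 -0.88  2.17  0.6   0.42 -0.25]
origin est [0.63009796 0.17573415 0.08301939] arm [ 0.59037914 -0.77565097  0.22308836]
bossTop [0.5981 0.1678 0.1402] [317.5 199.3] [271.7 194.7] [334.5 169.6]
knobTop [0.6252 0.1238 0.162 ] [317.4 260.3] [281.1 180.4] [344.2 167.3]
knobMid [0.633  0.1257 0.1481] [317.3 252.5] [280.  182.7] [346.3 170.9]
boss [305.2 187.4]
boss [329.9 187.4]
boss [329.5 210.9]
boss [305.4 210.9]
w dark [318.9 248.2] [27.7 63.5] 646.5
s dark [261.1 188.3] [ 3.5 24.1] 23.0
s dark [280.5 171. ] [38. 55.] 935.0
d dark [359.5 196.5] [ 5. 21.] 52.5
d dark [324.9 180.3] [13.9  9.4] 76.5
d dark [346.  170.6] [9.4 4.5] 30.5
[334.4 236.5 355.4 219.9]
[355.4 225.  339.8 237.1]
[335.1 175.4 301.3 174.2]
[286.8 194.3 277.  181.3]
[303.2 199.  287.4 194. ]
[301.7 175.9 301.3 195.9]
[303.7 178.9 327.6 180.9]
[343.  159.  353.9 165.9]
[328.9 188.3 306.4 187.1]
[306.6 189.6 306.8 208.4]
[317.6 162.1 332.3 169. ]
[303.1 158.1 287.5 190.8]
[307.9 230.9 308.4 210.9]
[348.  170.1 324.5 158.3]
[324.2 212.1 325.  237.2]
[350.9 173.2 334.1 205.3]
[333.9 159.7 345.5 165.2]
[333.  203.4 333.7 177.1]
[310.6 210.9 310.5 230.9]
[298.4 186.  299.8 173.3]
```

```bash
cat >> h.py <<'E'
def knob(th=None,k=.044):
    z=np.load('crank.npz'); g=np.load('goal.npz'); p,R=pose(); O,a,ex,ey=z['O'],z['a'],z['ex'],z['ey']
    w=p-O; now=np.degrees(np.arctan2(w@ey,w@ex)); r=np.hypot(w@ey,w@ex)
    s=ctrl.state(); print('t',round(s['time'],2),'angle',now.round(1),'r mm',(r*1e3).round(1),'z mm',((w@a)*1e3).round(1),'F tool',R.inv().apply(s['contact_force']).round(1),'q',s['joint_pos'].round(2),'w',round(s['gripper_width'],4),'rot err',(R.inv()*Ro.from_matrix(g['G'])).as_rotvec(degrees=True).round(1))
    if th is not None:
        t=np.radians(th); q=O+.055*(np.cos(t)*ex+np.sin(t)*ey)+a*k; print('shift cm to',th,(R.inv().apply(q-p)*100).round(2))
E
python3 -c "
from h import *
knob(0)"
```

```text
t 24.3 angle -100.9 r mm 1.3 z mm 164.6 F tool [ 0.3 -0.   0.4] q [ 0.39  0.16 -0.88  2.17  0.6   0.42 -0.25] w 0.0527 rot err [ 0.  -0.1  0.1]
shift cm to 0 [-5.54  0.11 12.05]
```

arm_command(
  motion=[
    [60, [-5.5, 0.1, 0], [0, 0, 0]],
    [60, [0, 0, 4], [0, 0, 0]],
    [60, [0, 0, 4], [0, 0, 0]],
    [60, [0, 0, 4], [0, 0, 0]],
    [30, [0, 0, 0], [0, 0, 0]],
    [0, [0, 0, 0], [0, 0, 0]],
    [0, [0, 0, 0], [0, 0, 0]],
    [0, [0, 0, 0], [0, 0, 0]],
    [0, [0, 0, 0], [0, 0, 0]],
  ],
  squeeze=25,
)

```text
time: 25.42
eef_pos: [0.6414, 0.1269, 0.136]
orientation: [0.203, 0.404, 0.877, 0.162]
contact_force: [-1.3, -1.7, 3.4]
gripper_width: 0.0192
grip_force: 25.0
```

```bash
python3 -c "
from h import *
knob(0)"
```

```text
t 25.43 angle 0.8 r mm 56.4 z mm 46.3 F tool [-1.3 -0.4 -3.8] q [ 0.16  0.41 -0.56  2.09  0.98  0.29 -0.5 ] w 0.0192 rot err [0.1 0.1 0.1]
shift cm to 0 [ 0.14 -0.08  0.23]
```

arm_command(
  motion=[
    [0, [0.33, -1.88, 0], [0, 0, 0]],
    [0, [0.96, -1.65, 0], [0, 0, 0]],
    [0, [1.46, -1.23, 0], [0, 0, 0]],
    [0, [1.8, -0.65, 0], [0, 0, 0]],
    [0, [0, 0, 0], [0, 0, 0]],
  ],
)

```text
time: 26.05
eef_pos: [0.5773, 0.1285, 0.1]
orientation: [0.202, 0.404, 0.878, 0.161]
contact_force: [-5.7, -4.5, 5.5]
gripper_width: 0.0194
grip_force: 25.0
```

```bash
python3 -c "
from h import *
knob(-80)"
```

```text
t 26.05 angle -80.5 r mm 56.5 z mm 46.0 F tool [-1.3 -4.1 -8.1] q [-0.01  0.36 -0.4   2.25  1.44  0.19 -1.03] w 0.0194 rot err [-0.1  0.   0.2]
shift cm to -80 [-0.02  0.15  0.2 ]
```

arm_command(
  motion=[
    [0, [1.91, 0, -0.1], [0, 0, 0]],
    [0, [1.8, 0.65, 0], [0, 0, 0]],
    [0, [1.46, 1.23, 0], [0, 0, 0]],
    [0, [0.96, 1.65, 0], [0, 0, 0]],
    [0, [0, 0, 0], [0, 0, 0]],
  ],
)

```text
time: 26.68
eef_pos: [0.5661, 0.1993, 0.1045]
orientation: [0.203, 0.404, 0.877, 0.163]
contact_force: [-0.4, -1.0, 1.9]
gripper_width: 0.0196
grip_force: 25.0
```

```bash
python3 -c "
from h import *
knob(-160)"
```

```text
t 26.68 angle -161.6 r mm 54.0 z mm 46.8 F tool [-1.  -0.  -1.9] q [-0.13  0.38 -0.45  2.23  1.41  0.3  -1.12] w 0.0196 rot err [0.2 0.  0.1]
shift cm to -160 [ 0.04 -0.18  0.28]
```

arm_command(
  motion=[
    [0, [0.33, 1.8, 0], [0, 0, 0]],
    [0, [-0.33, 1.88, 0], [0, 0, 0]],
    [0, [-0.96, 1.65, 0], [0, 0, 0]],
    [0, [-1.46, 1.23, 0], [0, 0, 0]],
    [0, [-1.8, 0.65, 0], [0, 0, 0]],
    [0, [-1.91, 0, 0], [0, 0, 0]],
    [0, [-1.8, -0.65, 0], [0, 0, 0]],
    [0, [-1.46, -1.23, 0], [0, 0, 0]],
    [0, [-0.96, -1.65, 0], [0, 0, 0]],
    [0, [-0.33, -1.88, 0], [0, 0, 0]],
  ],
)

```text
time: 27.92
eef_pos: [0.64, 0.1248, 0.1354]
orientation: [0.203, 0.405, 0.877, 0.162]
contact_force: [-0.0, 0.2, 1.1]
gripper_width: 0.0197
grip_force: 25.0
```

```bash
python3 -c "
from h import *
knob(0)"
```

```text
t 27.93 angle -1.8 r mm 57.0 z mm 46.7 F tool [-0.1  0.6 -1. ] q [ 0.16  0.41 -0.56  2.09  0.98  0.29 -0.49] w 0.0197 rot err [0.1 0.1 0. ]
shift cm to 0 [0.2  0.17 0.27]
```

arm_command(
  motion=[
    [0, [0.33, -1.78, 0], [0, 0, 0]],
    [0, [0.96, -1.65, 0], [0, 0, 0]],
    [0, [1.46, -1.23, 0], [0, 0, 0]],
    [0, [1.8, -0.65, 0], [0, 0, 0]],
    [0, [1.91, 0, 0], [0, 0, 0]],
    [0, [1.8, 0.65, 0], [0, 0, 0]],
    [0, [1.46, 1.23, 0], [0, 0, 0]],
    [0, [0.96, 1.65, 0], [0, 0, 0]],
    [0, [0.33, 1.88, 0], [0, 0, 0]],
  ],
)

```text
time: 29.05
eef_pos: [0.5742, 0.211, 0.1103]
orientation: [0.202, 0.404, 0.877, 0.16]
contact_force: [3.4, -5.0, 0.6]
gripper_width: 0.0196
grip_force: 25.0
```

```bash
python3 -c "
from h import *
knob(-180)"
```

```text
t 29.05 angle -177.9 r mm 54.3 z mm 46.5 F tool [-6.  -0.7  0.6] q [-0.14  0.38 -0.46  2.19  1.31  0.32 -1.04] w 0.0196 rot err [-0.1  0.1  0.1]
shift cm to -180 [0.08 0.2  0.25]
```

arm_command(
  motion=[
    [0, [-0.33, 1.88, 0], [0, 0, 0]],
    [0, [-0.96, 1.65, 0], [0, 0, 0]],
    [0, [-1.46, 1.23, 0], [0, 0, 0]],
    [0, [-1.8, 0.65, 0], [0, 0, 0]],
    [0, [-1.91, 0, 0], [0, 0, 0]],
    [0, [-1.8, -0.65, 0], [0, 0, 0]],
    [0, [-1.46, -1.23, 0], [0, 0, 0]],
    [0, [-0.96, -1.65, 0], [0, 0, 0]],
    [0, [-0.33, -1.88, 0], [0, 0, 0]],
  ],
)

```text
time: 30.18
eef_pos: [0.6404, 0.1253, 0.1356]
orientation: [0.203, 0.405, 0.877, 0.162]
contact_force: [1.2, -0.6, 1.6]
gripper_width: 0.0193
grip_force: 25.0
```

```bash
python3 -c "
from h import *
knob(0)"
```

```text
t 30.18 angle -1.1 r mm 57.0 z mm 46.7 F tool [-1.5  1.1 -0.9] q [ 0.16  0.41 -0.55  2.09  0.98  0.29 -0.49] w 0.0193 rot err [0.  0.1 0. ]
shift cm to 0 [0.2  0.11 0.27]
```

arm_command(
  motion=[
    [0, [0.33, -1.8, 0], [0, 0, 0]],
    [0, [0.96, -1.65, 0], [0, 0, 0]],
    [0, [1.46, -1.23, 0], [0, 0, 0]],
    [0, [1.8, -0.65, 0], [0, 0, 0]],
    [0, [1.91, 0, 0], [0, 0, 0]],
    [0, [1.8, 0.65, 0], [0, 0, 0]],
    [0, [1.46, 1.23, 0], [0, 0, 0]],
    [0, [0.96, 1.65, 0], [0, 0, 0]],
  ],
)

```text
time: 31.18
eef_pos: [0.5645, 0.1971, 0.1029]
orientation: [0.202, 0.404, 0.877, 0.16]
contact_force: [6.8, -4.3, 1.3]
gripper_width: 0.019
grip_force: 25.0
```

```bash
python3 -c "
from h import *
knob(-180)"
```

```text
t 31.18 angle -158.3 r mm 54.7 z mm 46.5 F tool [-7.6  2.3  1.7] q [-0.14  0.37 -0.44  2.23  1.4   0.3  -1.12] w 0.019 rot err [-0.1  0.1  0.1]
shift cm to -180 [0.41 2.02 0.24]
```

arm_command(
  motion=[
    [0, [0.33, 1.88, 0], [0, 0, 0]],
    [0, [-0.33, 1.88, 0], [0, 0, 0]],
  ],
)

```text
time: 31.42
eef_pos: [0.5879, 0.2204, 0.119]
orientation: [0.202, 0.404, 0.878, 0.16]
contact_force: [1.2, -4.9, 0.9]
gripper_width: 0.0193
grip_force: 25.0
```

```bash
python3 -c "
from h import *
knob(-200)"
```

```text
t 31.43 angle 162.2 r mm 54.1 z mm 46.3 F tool [-4.7 -1.8 -0.8] q [-0.13  0.39 -0.48  2.15  1.21  0.34 -0.93] w 0.0193 rot err [-0.2  0.   0.2]
shift cm to -200 [0.02 0.23 0.23]
```

arm_command(
  motion=[
    [0, [-0.96, 1.65, 0], [0, 0, 0]],
    [0, [-1.46, 1.23, 0], [0, 0, 0]],
  ],
)

```text
time: 31.68
eef_pos: [0.6145, 0.2223, 0.1336]
orientation: [0.197, 0.403, 0.88, 0.159]
contact_force: [-30.9, 2.1, 1.2]
gripper_width: 0.0196
grip_force: 25.3
```

```bash
python3 -c "
from h import *
knob(-240)"
```

```text
t 31.68 angle 129.4 r mm 53.6 z mm 45.8 F tool [ 19.8 -18.1 -15.5] q [-0.07  0.41 -0.53  2.08  1.06  0.38 -0.74] w 0.0196 rot err [-0.5 -0.5  0.3]
shift cm to -240 [-0.66  0.62  0.17]
```

arm_command(
  motion=[
    [0, [-1.8, 0.65, 0], [0, 0, 0]],
    [0, [-1.91, 0, 0], [0, 0, 0]],
  ],
)

```text
time: 31.92
eef_pos: [0.645, 0.1965, 0.147]
orientation: [0.2, 0.403, 0.879, 0.16]
contact_force: [0.4, -0.3, 0.2]
gripper_width: 0.0027
grip_force: 0.0
```

```bash
python3 -c "
from h import *
knob(-280)"
```

```text
t 31.93 angle 82.3 r mm 51.6 z mm 45.6 F tool [-0.5  0.2 -0. ] q [ 0.03  0.42 -0.57  2.03  0.97  0.38 -0.58] w 0.0027 rot err [-0.2 -0.2  0.3]
shift cm to -280 [-0.26  0.3   0.16]
```

The stop was met at about −231° of the third turn, and the knob then slipped out of the fingers. I'll retreat and measure.

arm_command(
  motion=[
    [0, [0, 0, -4], [0, 0, 0]],
    [0, [0, 0, -6], [0, 0, 0]],
    [0, [0, 0, -6], [0, 0, 0]],
    [0, [0, 0, 0], [0, 0, 0]],
    [0, [0, 0, 0], [0, 0, 0]],
  ],
)

```text
time: 32.55
eef_pos: [0.5702, 0.1759, 0.2869]
orientation: [0.202, 0.404, 0.877, 0.161]
contact_force: [-0.2, 0.1, -0.4]
gripper_width: 0.0008
grip_force: 0.0
```

```bash
python3 - <<'E'
from h import *
import pickle
c=cam('wrist');sc=cam('scene');sd=cam('side'); pickle.dump((c,sc,sd),open('c10.pkl','wb'))
p,R=pose(); print(p,ctrl.state()['time'])
z=np.load('crank.npz');O,a,ex,ey=z['O'],z['a'],z['ex'],z['ey']
for th in (-225,-231,-237):
    t=np.radians(th);e=np.cos(t)*ex+np.sin(t)*ey; q=O+.055*e; print(th,[proj(k,q+a*h).round(1).tolist() for k in (c,sc) for h in (.039,.058,.077)])
print('bosstop',proj(c,O+a*.066),proj(sc,O+a*.066))
for k,nm in((c,'w'),(sc,'s')):
    t=np.radians(-231);u,v=proj(k,O+.055*(np.cos(t)*ex+np.sin(t)*ey)+a*.058).astype(int); r=25; x0,y0=max(u-r,0),max(v-r,0)
    g=k['image'].max(2)[y0:y0+2*r,x0:x0+2*r]; print(nm,x0,y0); print('\n'.join('%3d '%(y0+i)+''.join('#' if x<45 else '+' if x<90 else '-' if x<150 else '.' for x in row) for i,row in enumerate(g)))
E
```

```text
[0.5704695  0.17713974 0.28645397] 32.7
-225 [[303.3, 137.5], [302.5, 139.1], [301.5, 140.9], [253.1, 200.9], [254.1, 198.4], [255.1, 195.8]]
-231 [[306.9, 141.6], [306.3, 143.4], [305.6, 145.5], [252.8, 199.2], [253.8, 196.7], [254.8, 194.1]]
-237 [[310.1, 145.9], [309.7, 148.0], [309.2, 150.4], [252.6, 197.5], [253.6, 195.0], [254.6, 192.4]]
bosstop [264.51713384 178.38323406] [271.72614509 194.65764445]
w 281 118
118 ...+--........-.......................+-..........
119 ..-++++-................................+-........
120 ..++----..................................-.......
121 .-++----+-........................................
122 .+++----+.........................................
123 -++------.........................................
124 +#+----+..........................................
125 ##+-----..........................................
126 ##+---+........................--.................
127 #+++---..................--....-+-................
128 ++++-+...............----.....-+----..............
129 ++++--...........-++++++#+-...-.-..-..............
130 +++++...........
[... 4129 characters left out ...]
...............+++--+++-+#++++++++---+++
209 .........................+++++-++--+######+--+++++
210 .........................++++++-++----+++---++++++
211 ................-......-..++++++++--+-----++++++++
212 ..............---....-....++++++++--....++++++++++
213 ............---++........-+++++++++-..-+++++++++++
214 ..........----+#+-........++++++++++++++++++++++++
215 .........---------.........+++--++++++++++++++++++
216 .......-+----------.........++++++++++++++++++++++
217 .....+------------.........+++##++++++++++++++++++
218 ...+----------------.....--+####++++++++++++++++++
219 .+-----------------#-.....++...#+++++++++++++++++-
220 -------------------##-.........++++++++++++++++--.
```

```bash
python3 - <<'E'
from h import *
import pickle
c,sc,sd=pickle.load(open('c10.pkl','rb')); w3=pickle.load(open('c3.pkl','rb'))['wrist']
n=np.array([.9706,.2406,0]);d=np.array([-.2406,.9706,0]);S=np.array([.6150,.2938,0])
def prof(k,x,z,ys):
    g=k['image'].max(2); r=[]
    for y in ys:
        u,v=proj(k,S+n*x+d*y+[0,0,z]); r.append('%d:%s'%(round(y*1e3),g[int(round(v)),int(round(u))] if 0<=u<639 and 0<=v<399 else 'x'))
    return ' '.join(r)
ys=np.arange(-.09,-.02,.002)
print('now jaw x=-.03',prof(c,-.03,.062,ys)); print('now jaw x=.03',prof(c,.03,.062,ys))
print('before jaw',prof(w3,-.03,.062,ys))
print('scene jaw x.03',prof(sc,.03,.062,ys))
ys=np.arange(-.06,.09,.004)
print('module scene',prof(sc,0,.091,ys)); print('module w',prof(c,0,.091,ys))
E
```

```text
now jaw x=-.03 -90:74 -88:43 -86:46 -84:40 -82:169 -80:193 -78:186 -76:192 -74:187 -72:183 -70:173 -68:218 -66:253 -64:253 -62:255 -60:201 -58:185 -56:184 -54:183 -52:254 -50:252 -48:251 -46:252 -44:255 -42:241 -40:255 -38:177 -36:187 -34:37 -32:3 -30:14 -28:15 -26:12 -24:14 -22:11
now jaw x=.03 -90:164 -88:96 -86:9 -84:12 -82:30 -80:35 -78:40 -76:36 -74:39 -72:22 -70:25 -68:0 -66:255 -64:219 -62:218 -60:241 -58:234 -56:142 -54:241 -52:255 -50:252 -48:252 -46:252 -44:255 -42:69 -40:247 -38:223 -36:211 -34:211 -32:225 -30:211 -28:208 -26:223 -24:223 -22:205
before jaw -90:131 -88:43 -86:27 -84:255 -82:251 -80:250 -78:254 -76:253 -74:185 -72:166 -70:254 -68:250 -66:247 -64:247 -62:249 -60:228 -58:187 -56:248 -54:247 -52:246 -50:247 -48:246 -46:246 -44:246 -42:247 -40:247 -38:253 -36:255 -34:255 -32:255 -30:255 -28:255 -26:255 -24:255 -22:255
scene jaw x.03 -90:87 -88:59 -86:59 -84:167 -82:167 -80:255 -78:253 -76:251 -74:251 -72:249 -70:249 -68:248 -66:248 -64:248 -62:249 -60:249 -58:249 -56:249 -54:244 -52:255 -50:255 -48:255 -46:255 -44:255 -42:255 -40:255 -38:255 -36:255 -34:255 -32:255 -30:255 -28:255 -26:255 -24:255 -22:255
module scene -60:251 -56:249 -52:248 -48:249 -44:249 -40:255 -36:255 -32:255 -28:255 -24:255 -20:255 -16:255 -12:255 -8:255 -4:255 0:255 4:255 8:255 12:255 16:255 20:255 24:255 28:255 32:255 36:255 40:255 44:255 48:245 52:255 56:255 60:215 64:249 68:200 72:253 76:255 80:243 84:164 88:190
module w -60:84 -56:188 -52:251 -48:252 -44:254 -40:254 -36:251 -32:252 -28:251 -24:252 -20:251 -16:251 -12:252 -8:252 -4:252 0:251 4:251 8:252 12:251 16:253 20:252 24:252 28:253 32:252 36:252 40:252 44:253 48:252 52:252 56:252 60:252 64:249 68:252 72:247 76:247 80:248 84:248 88:247
```

```bash
python3 - <<'E'
from h import *
import pickle
c,sc,sd=pickle.load(open('c10.pkl','rb'))
n=np.array([.9706,.2406,0]);d=np.array([-.2406,.9706,0]);S=np.array([.6150,.2938,0])
g=cv2.cvtColor(c['image'],cv2.COLOR_RGB2GRAY).astype(np.float32)
def prof(x,z,ys):
    P=np.array([proj(c,S+n*x+d*y+[0,0,z]) for y in ys],np.float32)
    return cv2.remap(g,P[None,:,0],P[None,:,1],cv2.INTER_LINEAR)[0]
ys=np.arange(-.056,-.036,.0005)
for x in (-.04,-.03,-.02,.02,.025,.03,.04):
    r=prof(x,.062,ys); print('jaw',x,' '.join('%d'%v for v in r[::2]))
print('y',' '.join('%d'%(y*1e3) for y in ys[::2]))
yf=np.arange(.05,.075,.001)
for x in (-.03,-.02,.02,.03): print('fixed',x,' '.join('%d'%v for v in prof(x,.07,yf)))
print('y',' '.join('%d'%(y*1e3) for y in yf))
print(proj(c,S+d*.06+[0,0,.07]))
ym=np.arange(-.056,-.03,.001); print('mod -y end',' '.join('%d'%v for v in prof(0,.092,ym)))
ym=np.arange(.046,.072,.001); print('mod +y end',' '.join('%d'%v for v in prof(0,.092,ym)))
E
```

```text
jaw -0.04 181 177 202 243 254 251 250 250 250 251 251 252 254 228 95 175 244 253 251 251 253
jaw -0.03 179 174 182 239 253 252 250 250 250 250 251 253 254 245 157 151 250 207 195 177 184
jaw -0.02 84 88 159 229 254 251 250 250 250 250 250 252 254 237 101 63 98 107 103 106 108
jaw 0.02 185 171 193 249 253 252 250 250 250 250 251 253 248 233 241 252 254 254 253 254 254
jaw 0.025 94 107 159 228 254 253 251 250 250 250 251 253 255 231 138 91 170 186 180 178 182
jaw 0.03 149 165 216 242 253 252 251 251 250 251 251 253 254 224 95 151 219 217 224 223 211
jaw 0.04 242 238 228 237 252 252 251 251 251 251 251 252 251 234 198 229 244 243 243 242 242
y -56 -55 -54 -53 -52 -51 -49 -48 -47 -46 -45 -44 -43 -42 -41 -40 -39 -38 -37 -36 -35
fixed -0.03 42 67 80 59 53 60 36 4 23 77 168 252 254 252 251 251 251 251 251 252 249 237 239 252 188
fixed -0.02 39 16 6 7 7 5 42 71 61 79 181 245 253 252 251 251 251 250 250 251 250 246 249 251 252
fixed 0.02 94 44 1 23 51 7 30 61 64 83 175 246 254 252 252 251 250 250 251 251 249 240 239 252 251
fixed 0.03 244 248 250 135 82 41 7 20 60 93 177 231 254 252 251 250 250 251 251 251 251 245 242 242 242
y 50 51 52 53 54 55 56 57 58 59 60 61 62 63 64 65 66 67 68 69 70 71 72 73 74
[344.14011598  28.44394443]
mod -y end 168 184 178 171 210 252 253 251 250 250 250 250 252 242 229 245 251 250 250 250 250 250 251 250 250 250
mod +y end 251 251 251 251 251 251 250 250 250 251 250 248 249 251 251 251 251 251 245 246 251 251 247 243 243 243
```

The jaw's inner face is at y ≈ −42.4 mm, against −42 for home. The fixed wall reads 60 as a check, so the wall is home. The crank is still on the shaft and the gripper is clear, so I'll hand it in.

```bash
python3 -c "
from cell import ctrl
print(ctrl.close_job())"
```

```text
the job is handed in; nothing more can be done
None
```

I handed the job in at about 33 s of the 72 s allowed; no verdict was shown, but by my measurements the module is clamped in the middle slot, the moving wall is home (inner face about −42.4 mm against −42), and the crank is on the shaft, though its seating depth rests on feeling a hard stop (camera estimate 23 mm, 20 needed) and the knob slipped from the fingers at the end stop.

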